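Load and lock the battery transport cradle

ROBOT

A 6-joint arm with a two-finger parallel gripper is mounted at the origin on the work surface. World frame = base frame: x ahead of the robot, y to its left, z up, the work surface at z = 0. Lengths are in mm, angles in rad, forces in N, time in s.
With the tool pointing down it reaches from about 300 to 775 mm from the base axis. Payload 14.6 kg.
Tool frame: the origin (TCP) lies at the very end of the fingers, on their centre line; the grasp point (between the pads) lies manip.grasp_offset behind it (manip.grasp_offset is the distance from the TCP to the grasp point, in mm); z points along the fingers, y is the direction in which the jaws open and shut (so a half turn about z gives the same grasp; the last joint's range is limited). The gripper opens to 94 mm and grips with 3 to 60 N. Pads are 16 mm wide; open, the fingers measure 119 mm over their backs; the gripper's body (75 mm by 177 mm) begins 78 mm behind the grasp point.
Start: joints at [1.182, 0.3, 1.521, -0, 1.321, -0.067], TCP at [173.948, 521.758, 205.446] pointing down, gripper open.
Joint ranges: [-3.03, 3.03], [-0.79, 2.21], [0.23, 2.52], [-1.04, 4.18], [0, 3.07], [-2.55, 2.55]. Speed limits (rad/s): [2.22, 2.22, 2.57, 3.14, 3.14, 3.14].

INTERFACE

Orientations are given as [roll, pitch, yaw] about the fixed x, y, z axes, in that order (R = Rz(yaw) Ry(pitch) Rx(roll)).
In Python, from cell import manip gives the robot as it stands.
- The arm moves only by the tool send_rows, never from a script. Its argument "commands" is a list of rows, each a list of 2 entries, a list of its own where there are three numbers: the shift along the tool's x, y, z in m, then the turn about the tool's z in rad. A call has exactly 8 rows; each row is the pose to reach, as a shift and turn from the pose commanded when the call began, along the tool's axes at that moment; what a row does not reach only later rows make up. A row lasts 1/12 s, in which the tool goes at most 41.7 mm and 7.16 degrees, less where a joint would pass 70% of its speed; a pose out of reach is approached as far as the arm can. A call with a gripper value outside its range is refused whole. "hand" is the closure, from -1 (fully open) to 1 (shut), so that 0 is half open, set as the call begins (left out, the last holds). The fingers move at their own pace and stop on an object; "force" is the grip in N (left out, the last holds). Time passes only in rows, so rows that repeat a pose let the fingers close, or fill a call up. It gives the time, the measured TCP pose, the force and the opening at its end, in the units of the state.
- manip.read_state(): the state, without advancing time (a new reading comes with each control period).
- manip.camera(name): name is "side" or "top"; returns the picture (400x640x3 uint8, red, green, blue); there is no depth.
- manip.camera_model(name): a dict with "K" (3x3 intrinsics, pixels), "k1" (the pictures are not rectified: a ray, as slopes to the right and down, at radius r is drawn at 1 + k1 r^2 times it, then the intrinsics apply), "eye" and "attitude" of the camera in the world. Camera axes: x right, y down, z forward; pixel columns grow to the right and rows downward; lengths in mm; the calibration is good to about 2 mm. A picture is of the moment at which its call begins. camera_model takes no time and is no camera call.
- manip.sign_off(): hands the job in, once; it reports no verdict.
The state is a dict: "clock": time; "joints": joint angles; "qd": joint speeds; "effort": joint torques, N m; "eef_pos": TCP position; "eef_rot": TCP orientation; "wrist_force": force on the tool from outside, world axes, zero at the start; "moment": the same for the moment, N m; "finger_gap": finger opening in mm.
Only numpy, scipy, OpenCV 4.12 (cv2) and the standard library are available. Lean on these libraries where they do the work, as an engineer would, in place of code of your own. Each camera call takes 0.05 s, during which the arm holds its last target.

TASK

Get the battery cradle ready for transport: swing its hold-down frame up and back, lay every loose battery tube across a free pair of V-notches so that it is cradled and cannot roll, with the tube that is already there kept cradled too, then swing the frame fully shut over them. Then take the lock pin from its stand, put it through the forked end of the frame into the slot of the latch box, feel along the hidden strike bar for its hole, and push the pin fully home so that its flange sits on the fork; let go of it and leave the round end cap and the rest of the bench as they are.

Things in the scene. Friction and masses are not known exactly. Their poses are not given: they have to be found in the camera images.
- cradle: Transport cradle, fixed: 12 mm base plate with two black V-notched rails along y, 8 mm thick, at x = -34 and +34 mm (60 mm clear between). Four pairs of 90-degree V-notches 66 mm apart, lands 56 mm up. Tubes lie in them along x, tops 78 mm up. Origin on the bench under the middle of the row; x towards the hinge, y along the row towards the latch box, z up.
- groove1 (a point): Where the middle of a properly cradled tube lies in notch pair 1 of 4 (y = -99 mm in the cradle's frame, 60 mm above the bench). Axes as the cradle's.
- groove2 (a point): Where the middle of a properly cradled tube lies in notch pair 2 of 4 (y = -33 mm in the cradle's frame, 60 mm above the bench). Axes as the cradle's.
- groove3 (a point): Where the middle of a properly cradled tube lies in notch pair 3 of 4 (y = 33 mm in the cradle's frame, 60 mm above the bench). Axes as the cradle's.
- groove4 (a point): Where the middle of a properly cradled tube lies in notch pair 4 of 4 (y = 99 mm in the cradle's frame, 60 mm above the bench). Axes as the cradle's.
- frame (a joint): Hinged hold-down frame of dark flat steel 6 mm thick over the notches: angle in rad, 0 = shut (level, 81 to 87 mm above the bench, just clear of the tubes), 1.8 = leaning back fully open; a tube goes past it from above only beyond about 1.5. It starts shut or ajar. Its hinge is stiff (0.3 N m): it stays where it is left; a few newtons on the rail move it; hard stops at both ends.
- hinge (a point): Middle of the hinge axis of the hold-down frame, 92 mm in +x from the cradle's origin and 84 mm above the bench; the axis runs along the cradle's y.
- rail_mid (a point): Middle of the upper face (when shut) of the frame's cross rail, 92 mm from the hinge axis; rail 30 mm wide, 296 mm long along y. Here stands a black lift tab, 12 mm thick along y, 20 mm along x, 40 mm tall. From the rail's +y end runs a fork: two prongs 12 mm wide, 22 mm apart, to y = 262 mm in the cradle's frame, either side of the latch box's slot when shut (tops 87 mm up).
- slot (a point): Centre of the slot in the latch box's top, 80 mm up, 224 mm in y from the cradle's origin. Slot: 58 mm along y, 14 along x, veiled by a soft black brush seal that gives no resistance. Hidden in the box: the strike bar, flat face 45 mm above the bench all under the slot, with one hole, 14 mm along y, 18 along x, 29 deep, on the slot's centre line up to 18 mm either way of its centre.
- pin: Lock pin, parked upright in a 13 mm hole of a fixed grey stand (60 x 60 mm, 66 mm high), flange just on it. Steel shank 10 mm thick, 67 mm long, 1 mm chamfer; flange 30 mm wide, 6 mm thick; black tab handle 14 mm thick (pin's x), 32 mm wide (its y), 40 mm tall (73 to 113 mm above the tip). 0.12 kg. Origin at the tip, z up the pin.
- pin_tip (a point): Tip of the pin's shank.
- tube1: Battery tube: aluminium tube 36 mm in diameter with black square end caps (38 x 38 mm, 14 mm long each), 128 mm long overall, the round part 100 mm; about 0.28 kg. Lies on a cap flat on a fixed blue mat 320 x 200 x 3 mm, its axis 22 mm above the bench, so it does not roll freely. Origin at its middle, on the axis; x along the tube. None if absent.
- tube2: Battery tube: aluminium tube 36 mm in diameter with black square end caps (38 x 38 mm, 14 mm long each), 128 mm long overall, the round part 100 mm; about 0.28 kg. Lies on a cap flat on a fixed blue mat 320 x 200 x 3 mm, its axis 22 mm above the bench, so it does not roll freely. Origin at its middle, on the axis; x along the tube. None if absent.
- tube3: Battery tube: aluminium tube 36 mm in diameter with black square end caps (38 x 38 mm, 14 mm long each), 128 mm long overall, the round part 100 mm; about 0.28 kg. Lies on a cap flat on a fixed blue mat 320 x 200 x 3 mm, its axis 22 mm above the bench, so it does not roll freely. Origin at its middle, on the axis; x along the tube. None if absent.
- laid1: Battery tube of the same kind that already lies in notch pair 1 at the start. None if absent.
- laid2: Battery tube of the same kind that already lies in notch pair 2 at the start. None if absent.
- laid3: Battery tube of the same kind that already lies in notch pair 3 at the start. None if absent.
- laid4: Battery tube of the same kind that already lies in notch pair 4 at the start. None if absent.
- endcap: Black round end cap of a housing, 90 mm wide, 36 mm high with brass fittings, loose on the bench (bystander).
There are look-alikes about, which are no part of the job. What is shaped like the tube1 but red is not meant.

How it is judged (in metres and radians):
On the way, in this order (a step that is already met when the one before it is completed fails the run):
1. the hold-down frame is swung up and back (value of joint frame above 1.2 rad), for 0.2 s.
2. every tube lies cradled in a pair of V-notches (((distance between tube1 and groove1 below 0.014 m and z of tube1 in the frame of groove1 below 0.005 m and angle between the x axis of tube1 and the x axis of cradle, either way round below 0.08 rad) or (distance between tube1 and groove2 below 0.014 m and z of tube1 in the frame of groove2 below 0.005 m and angle between the x axis of tube1 and the x axis of cradle, either way round below 0.08 rad) or (distance between tube1 and groove3 below 0.014 m and z of tube1 in the frame of groove3 below 0.005 m and angle between the x axis of tube1 and the x axis of cradle, either way round below 0.08 rad) or (distance between tube1 and groove4 below 0.014 m and z of tube1 in the frame of groove4 below 0.005 m and angle between the x axis of tube1 and the x axis of cradle, either way round below 0.08 rad)) and ((distance between tube2 and groove1 below 0.014 m and z of tube2 in the frame of groove1 below 0.005 m and angle between the x axis of tube2 and the x axis of cradle, either way round below 0.08 rad) or (distance between tube2 and groove2 below 0.014 m and z of tube2 in the frame of groove2 below 0.005 m and angle between the x axis of tube2 and the x axis of cradle, either way round below 0.08 rad) or (distance between tube2 and groove3 below 0.014 m and z of tube2 in the frame of groove3 below 0.005 m and angle between the x axis of tube2 and the x axis of cradle, either way round below 0.08 rad) or (distance between tube2 and groove4 below 0.014 m and z of tube2 in the frame of groove4 below 0.005 m and angle between the x axis of tube2 and the x axis of cradle, either way round below 0.08 rad)) and ((distance between tube3 and groove1 below 0.014 m and z of tube3 in the frame of groove1 below 0.005 m and angle between the x axis of tube3 and the x axis of cradle, either way round below 0.08 rad) or (distance between tube3 and groove2 below 0.014 m and z of tube3 in the frame of groove2 below 0.005 m and angle between the x axis of tube3 and the x axis of cradle, either way round below 0.08 rad) or (distance between tube3 and groove3 below 0.014 m and z of tube3 in the frame of groove3 below 0.005 m and angle between the x axis of tube3 and the x axis of cradle, either way round below 0.08 rad) or (distance between tube3 and groove4 below 0.014 m and z of tube3 in the frame of groove4 below 0.005 m and angle between the x axis of tube3 and the x axis of cradle, either way round below 0.08 rad)) and ((distance between laid1 and groove1 below 0.014 m and z of laid1 in the frame of groove1 below 0.005 m and angle between the x axis of laid1 and the x axis of cradle, either way round below 0.08 rad) or (distance between laid1 and groove2 below 0.014 m and z of laid1 in the frame of groove2 below 0.005 m and angle between the x axis of laid1 and the x axis of cradle, either way round below 0.08 rad) or (distance between laid1 and groove3 below 0.014 m and z of laid1 in the frame of groove3 below 0.005 m and angle between the x axis of laid1 and the x axis of cradle, either way round below 0.08 rad) or (distance between laid1 and groove4 below 0.014 m and z of laid1 in the frame of groove4 below 0.005 m and angle between the x axis of laid1 and the x axis of cradle, either way round below 0.08 rad)) and ((distance between laid2 and groove1 below 0.014 m and z of laid2 in the frame of groove1 below 0.005 m and angle between the x axis of laid2 and the x axis of cradle, either way round below 0.08 rad) or (distance between laid2 and groove2 below 0.014 m and z of laid2 in the frame of groove2 below 0.005 m and angle between the x axis of laid2 and the x axis of cradle, either way round below 0.08 rad) or (distance between laid2 and groove3 below 0.014 m and z of laid2 in the frame of groove3 below 0.005 m and angle between the x axis of laid2 and the x axis of cradle, either way round below 0.08 rad) or (distance between laid2 and groove4 below 0.014 m and z of laid2 in the frame of groove4 below 0.005 m and angle between the x axis of laid2 and the x axis of cradle, either way round below 0.08 rad)) and ((distance between laid3 and groove1 below 0.014 m and z of laid3 in the frame of groove1 below 0.005 m and angle between the x axis of laid3 and the x axis of cradle, either way round below 0.08 rad) or (distance between laid3 and groove2 below 0.014 m and z of laid3 in the frame of groove2 below 0.005 m and angle between the x axis of laid3 and the x axis of cradle, either way round below 0.08 rad) or (distance between laid3 and groove3 below 0.014 m and z of laid3 in the frame of groove3 below 0.005 m and angle between the x axis of laid3 and the x axis of cradle, either way round below 0.08 rad) or (distance between laid3 and groove4 below 0.014 m and z of laid3 in the frame of groove4 below 0.005 m and angle between the x axis of laid3 and the x axis of cradle, either way round below 0.08 rad)) and ((distance between laid4 and groove1 below 0.014 m and z of laid4 in the frame of groove1 below 0.005 m and angle between the x axis of laid4 and the x axis of cradle, either way round below 0.08 rad) or (distance between laid4 and groove2 below 0.014 m and z of laid4 in the frame of groove2 below 0.005 m and angle between the x axis of laid4 and the x axis of cradle, either way round below 0.08 rad) or (distance between laid4 and groove3 below 0.014 m and z of laid4 in the frame of groove3 below 0.005 m and angle between the x axis of laid4 and the x axis of cradle, either way round below 0.08 rad) or (distance between laid4 and groove4 below 0.014 m and z of laid4 in the frame of groove4 below 0.005 m and angle between the x axis of laid4 and the x axis of cradle, either way round below 0.08 rad))), for 0.2 s.
3. the hold-down frame is shut over the tubes (all of step 2 and value of joint frame below 0.05 rad), for 0.2 s.
4. the lock pin is fully home in the strike bar's hole (value of joint frame below 0.05 rad and z of pin_tip in the frame of cradle between 0.008 and 0.025 m and x of pin_tip in the frame of slot between -0.012 and 0.012 m and y of pin_tip in the frame of slot between -0.035 and 0.035 m and angle between pin's own z axis and vertical below 0.15 rad), for 0.2 s.
At the end, for the whole second after the job is handed in: Each tube present rests in a notch pair (within 14 mm of its middle, under 5 mm above rest, axis within 0.08 rad); frame under 0.05 rad; pin in the slot within 0.15 rad of upright, tip 8 to 25 mm above the bench (through the hole, flange within 5 mm of the fork); all at rest, released (all of step 2 and all of step 4 and linear speed of each of tube1, tube2, tube3, laid1, laid2, laid3, laid4, pin below 0.03 m/s); the robot touches nothing.
It fails at once if the loose end cap is pushed more than 40 mm out of its place (distance of endcap from where it was at the start of the episode above 0.04 m).
Of tube1, tube2, tube3 only 2 to 3 are there at a start; the rules pass over those that are not, and their reading is None.
Of laid1, laid2, laid3, laid4 only 1 to 1 are there at a start; the rules pass over those that are not, and their reading is None.
At some moment in a run one of tube1, tube2, tube3 may be knocked a few centimetres aside while the robot is not near it.
It also fails if it takes over 210 s, if anything falls off the work surface, if the arm or the gripper's body presses on something with over 40 N, if the wrist force passes 120 N, or if a joint passes its speed limit or range.

## Working session

There is one attempt and no reset: what is moved stays moved. The work goes in short steps, Python scripts to look and compute and a tool call to move; the robot and the scene stay as the last step left them, time stands still between calls to the robot, and variables do not carry over. Pictures are saved under pics/ and viewed, and the job is handed in when it is done.

Besides the shell and the picture viewer there is one more tool, called after "Call:" by a JSON object that holds its "method" and its "body". send_rows: Moves the arm, as the interface text tells. Its arguments: {"type":"object","properties":{"commands":{"type":"array","items":{"type":"array"}},"hand":{"type":"number"},"force":{"type":"number"}},"required":["commands"]}

```bash
ls; mkdir -p pics
python3 - <<'E'
from cell import manip
import cv2
print(manip.read_state()); print(manip.grasp_offset)
for n in("side","top"):
    print(manip.camera_model(n))
    cv2.imwrite(f"pics/{n}0.png",manip.camera(n)[:,:,::-1])
E
```

```text
pics
{'clock': 0.0, 'joints': array([ 1.18240956e+00,  3.00473489e-01,  1.52160365e+00,  1.97355012e-05,
        1.32070453e+00, -6.65998953e-02]), 'qd': array([-0.00027595,  0.00151553, -0.00015762, -0.00028427,  0.00200766,
        0.00014718]), 'effort': array([ 2.68985445e-03, -5.31819463e+01, -3.52738595e+01,  7.09132128e-02,
        2.44388322e-02, -9.86369037e-05]), 'eef_pos': array([173.83819438, 521.51645784, 204.8754753 ]), 'eef_rot': array([-3.14040755e+00, -9.82031556e-05,  2.81980083e+00]), 'wrist_force': array([-0.54434334, -0.48323992,  0.20757419]), 'moment': array([0.03400118, 0.01045585, 0.01718825]), 'finger_gap': 94.32897180969476}
18.8
{'K': array([[415.06276901,   0.        , 320.13497417],
       [  0.        , 415.06276901, 200.79820138],
       [  0.        ,   0.        ,   1.        ]]), 'k1': -0.07458330335316675, 'eye': array([ 33.2766399 , 984.37978107, 749.35572758]), 'attitude': array([-2.16245431, -0.02055013, -2.74507155])}
{'K': array([[436.78901211,   0.        , 321.20018298],
       [  0.        , 436.78901211, 210.09927791],
       [  0.        ,   0.        ,   1.        ]]), 'k1': -0.07984605381086764, 'eye': array([ 312.14326941,   54.32103192, 1461.82339028]), 'attitude': array([-3.05894376, -0.01192389, -1.54586508])}
```

View pics/side0.png

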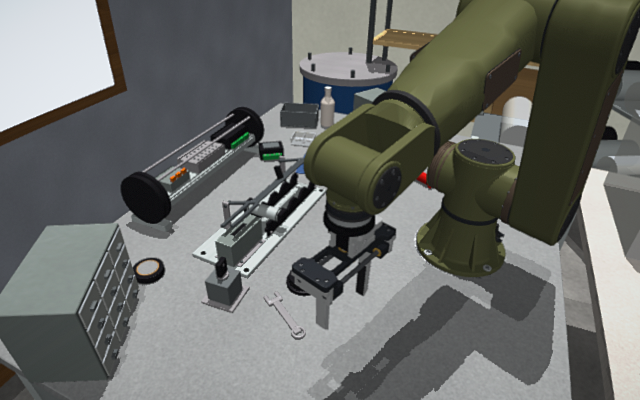

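View pics/top0.png

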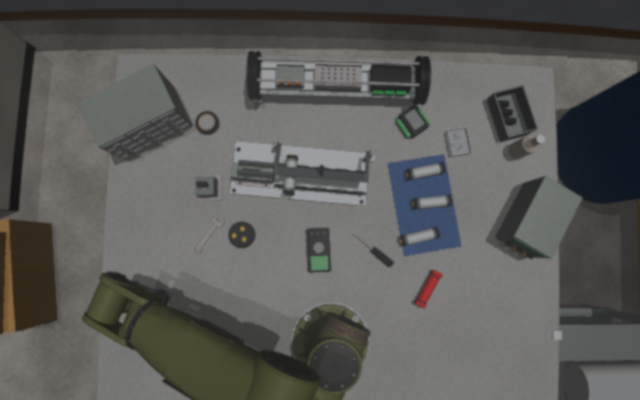

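```bash
cat > h.py <<'E'
import numpy as np, cv2
from scipy.spatial.transform import Rotation as R
from cell import manip
CM={n:manip.camera_model(n) for n in("side","top")}
def proj(n,P):
    m=CM[n];P=np.atleast_2d(P).astype(float)
    c=(P-m["eye"])@R.from_euler("xyz",m["attitude"]).as_matrix()
    d=np.array([m["k1"],0,0,0,0.])
    return cv2.projectPoints(c,np.zeros(3),np.zeros(3),m["K"],d)[0].reshape(-1,2)
def back(n,uv,z):
    m=CM[n];uv=np.atleast_2d(uv).astype(float)
    s=cv2.undistortPointsIter(uv.reshape(-1,1,2),m["K"],np.array([m["k1"],0,0,0,0.]),None,None,(3,50,1e-9)).reshape(-1,2)
    r=np.c_[s,np.ones(len(s))]@R.from_euler("xyz",m["attitude"]).as_matrix().T
    return m["eye"]+r*((z-m["eye"][2])/r[:,2])[:,None]
def shot(n,name): 
    im=manip.camera(n)[:,:,::-1].copy(); cv2.imwrite(f"pics/{name}.png",im); return im
def crop(im,x0,y0,x1,y1,s,name):
    cv2.imwrite(f"pics/{name}.png",cv2.resize(im[y0:y1,x0:x1],None,fx=s,fy=s,interpolation=cv2.INTER_CUBIC))
E
python3 - <<'E'
from h import *
t=cv2.imread("pics/top0.png");s=cv2.imread("pics/side0.png")
print(proj("top",[[0,0,0],[300,0,0],[0,300,0]]),back("top",[[320,200]],0))
crop(t,180,120,380,270,4,"t0a");crop(t,370,140,480,260,5,"t0b");crop(s,180,130,340,300,3,"s0a")
E
```

```text
[[330.01150812 341.27220612]
 [332.16019435 250.31366441]
 [239.22106452 338.85196837]] [[467.62723026  44.80144819   0.        ]]
```

View pics/t0a.png

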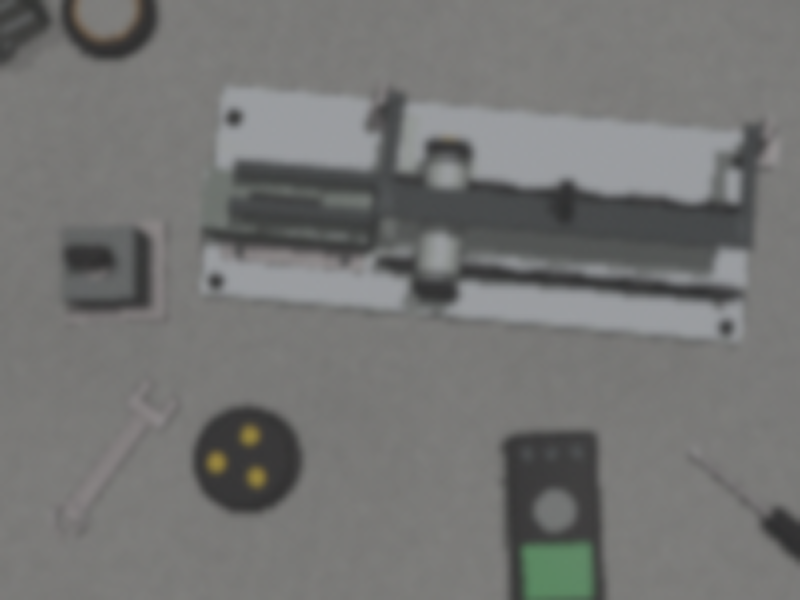

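View pics/t0b.png

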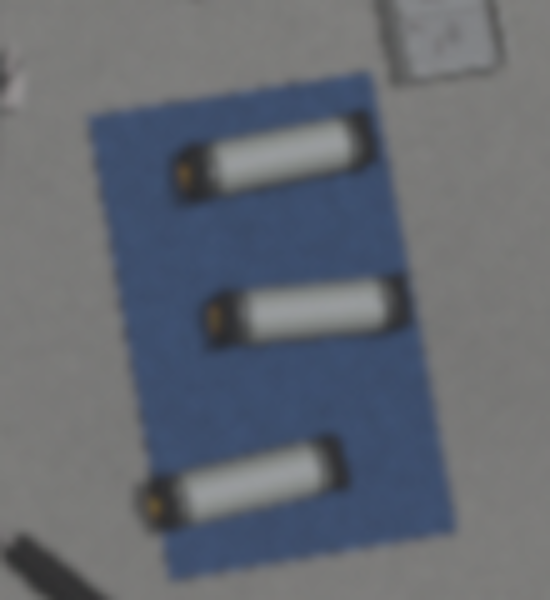

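View pics/s0a.png

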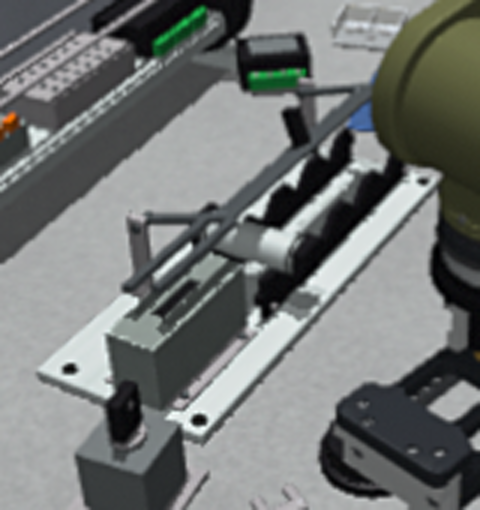

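Run:
```python
from h import *
t=cv2.imread("pics/top0.png");s=cv2.imread("pics/side0.png")
crop(t,225,135,325,210,8,"t0c");crop(t,290,135,390,210,8,"t0d");crop(s,190,150,320,260,6,"s0b")
```

```text
(no output)
```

View pics/t0c.png

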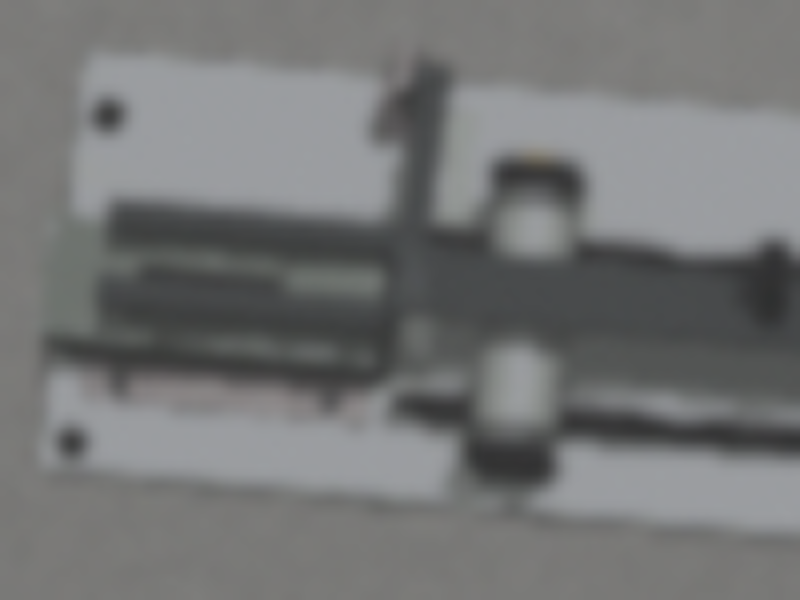

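View pics/t0d.png

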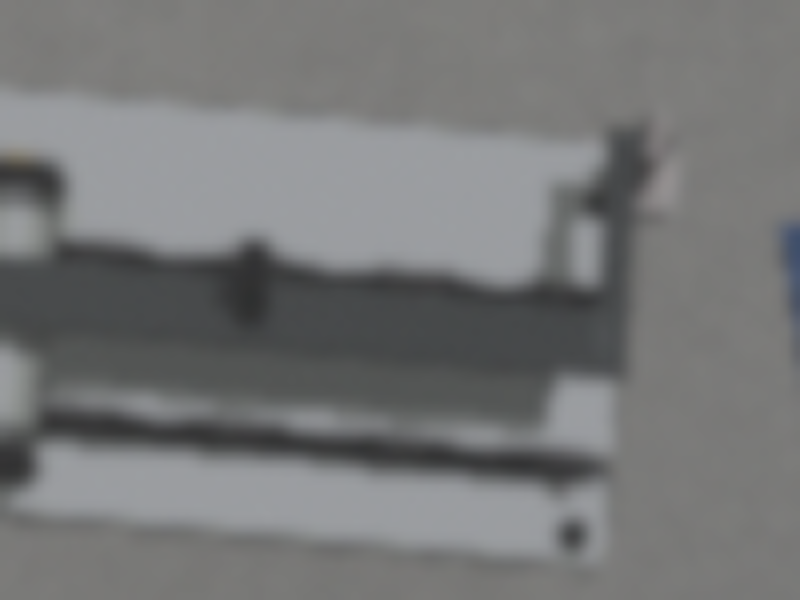

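View pics/s0b.png

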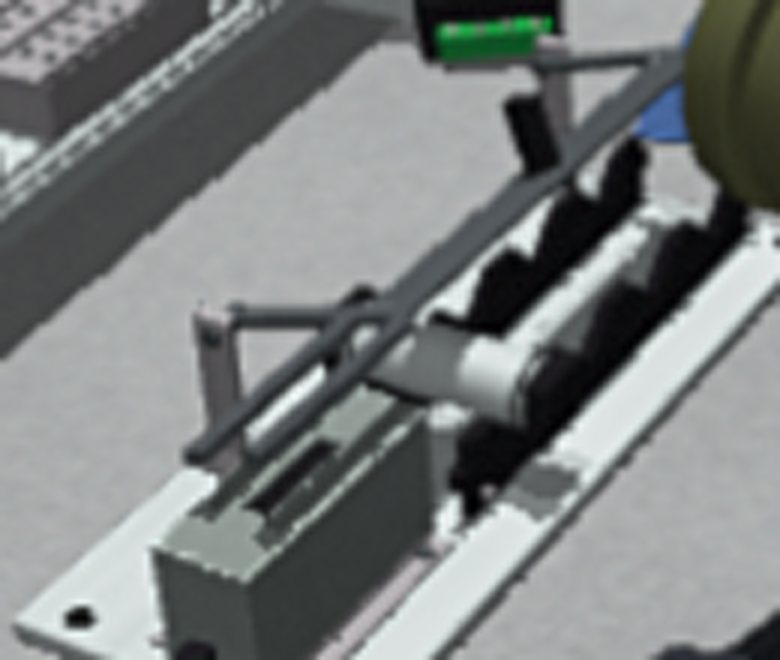

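Run:
```python
from h import *
b=np.array([[225+107/8,135+115/8],[225+70/8,135+442/8],[290+572/8,135+535/8]])
B=back("top",b,13)[:,:2];print("bolts",B)
d=B[1]-B[2];print("yaw",np.arctan2(-d[0],d[1]),np.linalg.norm(d)); e=B[0]-B[1];print(np.arctan2(e[1],e[0]),np.linalg.norm(e))
sb=np.array([[190+80/6,150+617/6]]);print("side bolt",back("side",sb,13))
print("mid", (B[0]+B[2])/2)
print("slot side",back("side",[[190+295/6,150+480/6]],80), "ends",back("side",[[190+255/6,150+512/6],[190+335/6,150+448/6]],80))
print("laid", back("top",[[225+525/8,135+323/8]],70))
print("rail line", back("top",[[225+400/8,135+405/8],[290+605/8,135+465/8]],56))
```

```text
bolts [[630.88944083 324.61483448]
 [491.5743353  334.10204138]
 [463.60402059 -93.83060421]]
yaw -0.06526864893465026 428.8457620992821
-0.06799393375870862 139.63776610111566
side bolt [[630.75143348 327.1067862   13.        ]]
mid [547.24673071 115.39211513]
slot side [[545.00575302 273.56808688  80.        ]] ends [[548.74498887 299.66353133  80.        ]
 [541.14377331 246.57033533  80.        ]]
laid [[537.40000241 141.7960194   70.        ]]
rail line [[ 504.75654672  192.30750126   56.        ]
 [ 488.01903267 -102.37706493   56.        ]]
```

```bash
cat > ov.py <<'E'
from h import *
import sys
def model(x0,y0,yaw,phi):
    c,s=np.cos(yaw),np.sin(yaw)
    W=lambda P:(np.array(P,float)@np.array([[c,s,0],[-s,c,0],[0,0,1]]))+[x0,y0,0]
    L=[]
    L.append((W([[-7,195,80],[7,195,80],[7,253,80],[-7,253,80],[-7,195,80]]),(0,255,255)))
    for xx in(-38,-30,30,38):
        p=[[xx,-132,56]]
        for g in(-99,-33,33,99): p+=[[xx,g-21.5,56],[xx,g,34.5],[xx,g+21.5,56]]
        p+=[[xx,132,56]]
        L.append((W(p),(0,0,255)))
    def box(x1,x2,y1,y2,z):
        return W([[x1,y1,z],[x2,y1,z],[x2,y2,z],[x1,y2,z],[x1,y1,z]])
    L.append((box(-64,-50,80,118,79),(0,255,0)));L.append((box(50,64,80,118,79),(0,255,0)));L.append((box(-50,50,81,117,60),(0,255,0)))
    def fr(P):
        P=np.array(P,float);x=P[:,0]-92;z=P[:,2]-84
        return W(np.c_[92+x*np.cos(phi)+z*np.sin(phi),P[:,1],84-x*np.sin(phi)+z*np.cos(phi)])
    def fb(x1,x2,y1,y2,z=87): return fr([[x1,y1,z],[x2,y1,z],[x2,y2,z],[x1,y2,z],[x1,y1,z]])
    for q in((-15,15,-148,148),(11,23,148,262),(-23,-11,148,262)): L.append((fb(*q),(255,0,255)))
    L.append((fb(-10,10,-6,6,127),(255,100,0)))
    L.append((W([[92,-148,84],[92,148,84]]),(255,255,0)))
    return L
def draw(n,im,pose,x0,y0,x1,y1,s,name):
    v=cv2.resize(im[y0:y1,x0:x1],None,fx=s,fy=s,interpolation=cv2.INTER_CUBIC)
    for P,col in model(*pose):
        q=((proj(n,P)+0.5-[x0,y0])*s*16).astype(np.int32)
        cv2.polylines(v,[q],False,col,1,cv2.LINE_AA,4)
    cv2.imwrite(f"pics/{name}.png",v)
E
cat > o1.py <<'E'
from ov import *
a=sys.argv; pose=[float(v) for v in a[1:5]];k=a[5]
t=cv2.imread("pics/top0.png");s=cv2.imread("pics/side0.png")
draw("top",t,pose,225,130,385,220,5,"ovt"+k);draw("side",s,pose,190,140,320,240,6,"ovs"+k)
E
python3 o1.py 530.3 46 -0.066 0.3 1
```

```text
(no output)
```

View pics/ovt1.png

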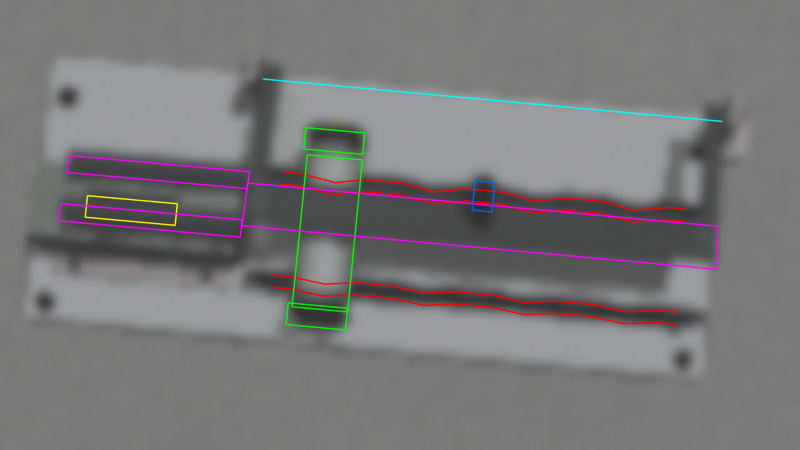

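View pics/ovs1.png

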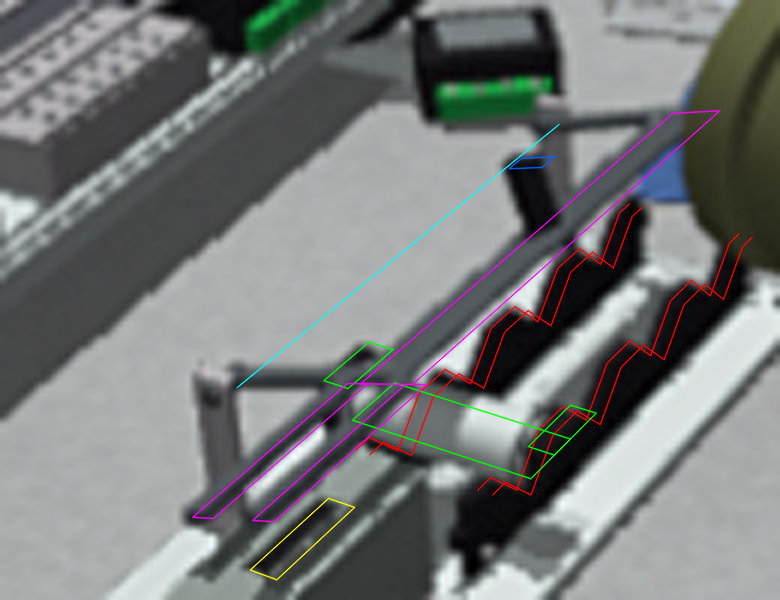

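```bash
cat > mv.py <<'E'
from h import *
import sys
# usage: mv.py w x y z yaw | c cx cy z dyaw  (cradle frame; yaw relative to cradle-> jaws along cradle y)
C=(530.3,46.0,-0.066)
try: C=tuple(np.loadtxt("cradle.txt"))
except Exception: pass
def c2w(x,y):
    c,s=np.cos(C[2]),np.sin(C[2]); return C[0]+c*x-s*y, C[1]+s*x+c*y
def w2c(p):
    c,s=np.cos(C[2]),np.sin(C[2]); d=np.array(p[:2])-C[:2]; return c*d[0]+s*d[1], -s*d[0]+c*d[1]
def delta(tx,ty,tz,tyaw,st=None):
    st=st or manip.read_state(); p=st["eef_pos"];yaw=st["eef_rot"][2]
    d=np.array([tx,ty,tz])-p
    c,s=np.cos(yaw),np.sin(yaw)
    tw=-((tyaw-yaw+np.pi)%(2*np.pi)-np.pi)
    return np.round([(c*d[0]+s*d[1])/1e3,(s*d[0]-c*d[1])/1e3,-d[2]/1e3,tw],4)
if __name__=="__main__":
    a=sys.argv;m=a[1];x,y,z,yaw=[float(v) for v in a[2:6]]
    if m=="c": x,y=c2w(x,y); yaw=np.pi+C[2]+yaw
    st=manip.read_state()
    print("target",np.round([x,y,z,yaw],3),"now",np.round(st["eef_pos"],1),round(st["eef_rot"][2],3),"cr",np.round(w2c(st["eef_pos"]),1))
    print("shift",delta(x,y,z,yaw,st).tolist())
E
python3 mv.py c -35 0 200 0
```

```text
target [495.376  48.308 200.      3.076] now [173.9 521.5 204.9] 2.82 cr [-387.  451.]
shift [-0.4547, -0.3473, 0.0049, -0.2558]
```

Call:
{"method": "send_rows", "body": {"commands": [[[-0.03, -0.023, 0.0], -0.05], [[-0.06, -0.046, 0.0], -0.1], [[-0.09, -0.069, 0.0], -0.15], [[-0.12, -0.092, 0.0], -0.2], [[-0.15, -0.115, 0.0], -0.256], [[-0.18, -0.138, 0.0], -0.256], [[-0.21, -0.16, 0.0], -0.256], [[-0.24, -0.183, 0.0], -0.256]], "hand": 1, "force": 20}}

```text
clock: 0.77
eef_pos: [344.3, 270.6, 205.4]
eef_rot: [-3.142, -0.0, 3.076]
wrist_force: [0.9, -0.0, -0.3]
finger_gap: 44.0
```

```bash
python3 mv.py c -35 0 200 0
```

```text
target [495.376  48.308 200.      3.076] now [344.3 270.6 205.4] 3.076 cr [-200.4  211.8]
shift [-0.1653, -0.2119, 0.0054, 0.0004]
```

Call:
{"method": "send_rows", "body": {"commands": [[[-0.025, -0.032, 0.0], 0], [[-0.05, -0.064, 0.0], 0], [[-0.075, -0.096, 0.0], 0], [[-0.1, -0.128, 0.0], 0], [[-0.125, -0.16, 0.0], 0], [[-0.145, -0.186, 0.0], 0], [[-0.16, -0.206, 0.005], 0], [[-0.165, -0.212, 0.005], 0]]}}

```text
clock: 1.43
eef_pos: [495.3, 47.1, 199.3]
eef_rot: [-3.141, -0.001, 3.073]
wrist_force: [-0.0, 0.2, 0.0]
finger_gap: 0.6
```

```bash
python3 - <<'E'
from h import *
s=shot("side","s1");t=shot("top","t1")
crop(s,180,110,380,260,4,"s1a");crop(t,220,120,400,260,4,"t1a")
E
python3 mv.py c -35 0 140 0
```

```text
target [495.376  48.308 140.      3.076] now [494.5  49.2 199.9] 3.074 cr [-35.9   0.8]
shift [-0.0009, -0.0008, 0.0599, -0.0017]
```

View pics/s1a.png

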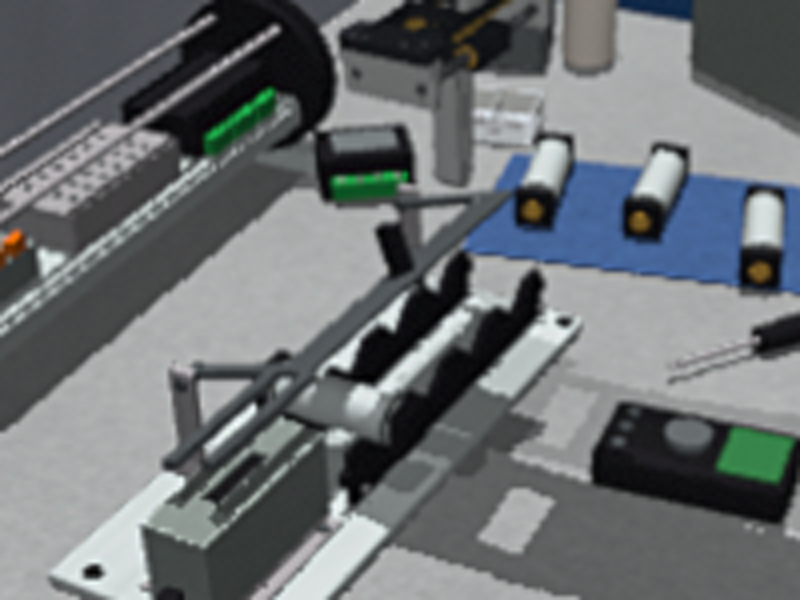

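View pics/t1a.png

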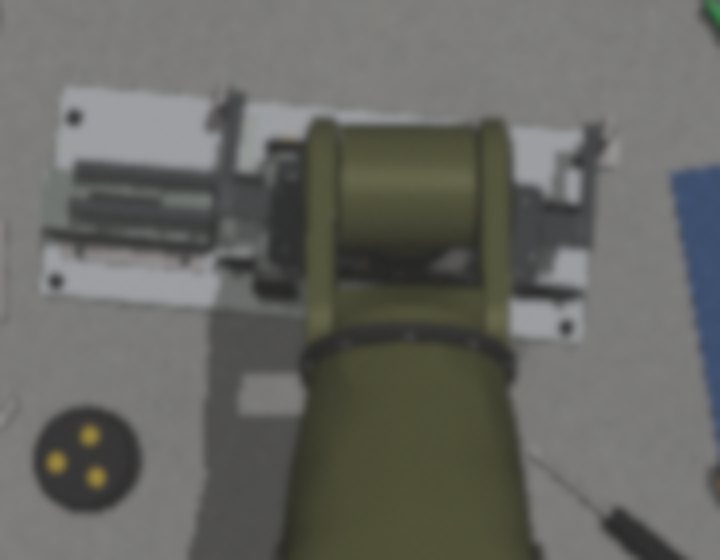

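Run:
```python
from ov import *
print((proj("side",[494.5,49.2,200])-[180,110])*4)
s=cv2.imread("pics/s1.png")
draw("side",s,(530.3,46,-0.066,0.3),190,150,330,250,5.7,"ovs2")
```

```text
[[453.42876488 184.96951345]]
```

View pics/ovs2.png

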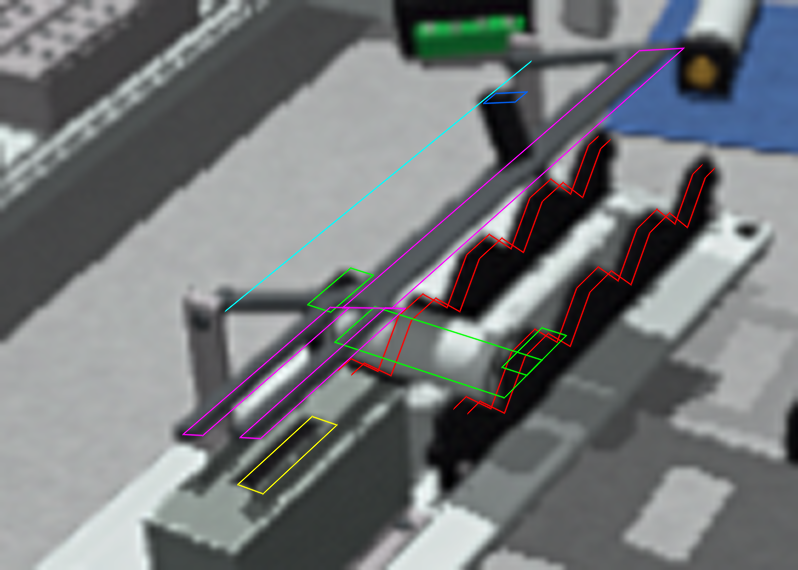

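```bash
cat > fit.py <<'E'
from ov import *
from scipy.optimize import minimize
def grad(im):
    g=cv2.GaussianBlur(cv2.cvtColor(im,cv2.COLOR_BGR2GRAY).astype(np.float32),(0,0),0.8)
    m=np.hypot(cv2.Sobel(g,cv2.CV_32F,1,0),cv2.Sobel(g,cv2.CV_32F,0,1)); return np.minimum(m,150)
def dens(P,k=20):
    P=np.array(P);o=[]
    for a,b in zip(P[:-1],P[1:]): o.append(a+(b-a)*np.linspace(0,1,k)[:,None])
    return np.vstack(o)
def feats(pose,cam):
    x0,y0,yaw,phi=pose;c,s=np.cos(yaw),np.sin(yaw)
    W=lambda P:(np.array(P,float)@np.array([[c,s,0],[-s,c,0],[0,0,1]]))+[x0,y0,0]
    def fr(P):
        P=np.array(P,float);x=P[:,0]-92;z=P[:,2]-84
        return W(np.c_[92+x*np.cos(phi)+z*np.sin(phi),P[:,1],84-x*np.sin(phi)+z*np.cos(phi)])
    L=[]
    if cam=="side":
        for xx in(-38,30):
            p=[[xx,-120.5,56]]
            for g in(-99,-33,33): p+=[[xx,g-21.5,56],[xx,g-4,38.5]];L.append(W(p));p=[[xx,g+4,38.5],[xx,g+21.5,56]]
        L+=[W([[-7,195,80],[-7,253,80]]),W([[-7,195,80],[7,195,80]])]
        L+=[fr([[-15,140,87],[-15,-148,87]]),fr([[-11,150,87],[-11,262,87]]),fr([[15,-148,87],[15,140,87]]),fr([[23,160,87],[23,262,87]])]
        L+=[fr([[-10,6,87],[-10,6,127],[10,6,127],[10,-6,127]])]
    else:
        L+=[W([[-38,-148,56],[-38,60,56]])]
        L+=[fr([[-15,140,87],[-15,-148,87]]),fr([[15,140,87],[15,-148,87]]),fr([[23,160,87],[23,262,87],[11,262,87],[11,160,87]]),fr([[-11,160,87],[-11,262,87],[-23,262,87],[-23,160,87]])]
    return L
def score(pose,cam,G):
    s=0
    for P in feats(pose,cam):
        q=proj(cam,dens(P)).astype(np.float32)
        s+=cv2.remap(G,q[None,:,0],q[None,:,1],cv2.INTER_LINEAR).mean()
    return s
if __name__=="__main__":
    Gs=grad(cv2.imread("pics/s1.png"));Gt=grad(cv2.imread("pics/t0.png" if 0 else "pics/top0.png"))
    f={"side":lambda p:score(p,"side",Gs),"top":lambda p:score(p,"top",Gt)*2,"both":lambda p:score(p,"side",Gs)+2*score(p,"top",Gt)}
    sc=np.array([1,1,.005,.02])
    rng=np.random.default_rng(0)
    for k in f:
        best=None
        for i in range(12):
            p0=np.array([528,46,-.066,.3])+rng.normal(size=4)*[4,4,.006,.03]
            r=minimize(lambda u:-f[k](u*sc),p0/sc,method="Nelder-Mead",options=dict(initial_simplex=None,xatol=.05,fatol=.1))
            if best is None or r.fun<best.fun: best=r
        print(k,np.round(best.x*sc,4),best.fun,f[k](np.array([530.3,46,-.066,.3])))
E
python3 fit.py
```

```text
side [ 5.416048e+02  4.245070e+01 -7.830000e-02  2.287000e-01] -1779.237548828125 1169.3945
top [ 5.397246e+02  4.451810e+01 -5.700000e-02  2.895000e-01] -899.2874755859375 755.3597
both [ 5.395723e+02  4.371800e+01 -5.510000e-02  2.791000e-01] -2651.69580078125 1924.7542
```

Run:
```python
from ov import *
s=cv2.imread("pics/s1.png");t=cv2.imread("pics/top0.png")
draw("side",s,(539.5,43.7,-0.0551,0.279),190,150,330,250,5.7,"ovs3")
draw("top",t,(539.5,43.7,-0.0551,0.279),225,130,385,220,5,"ovt3")
```

View pics/ovs3.png

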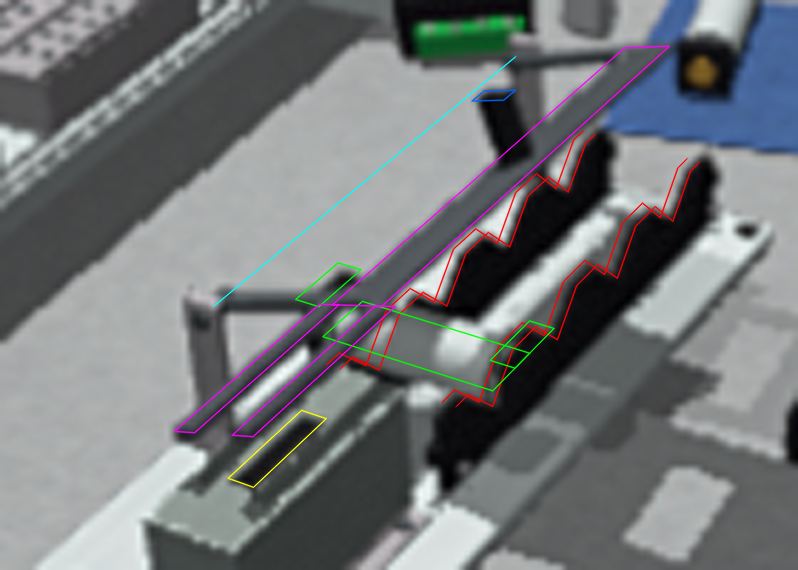

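View pics/ovt3.png

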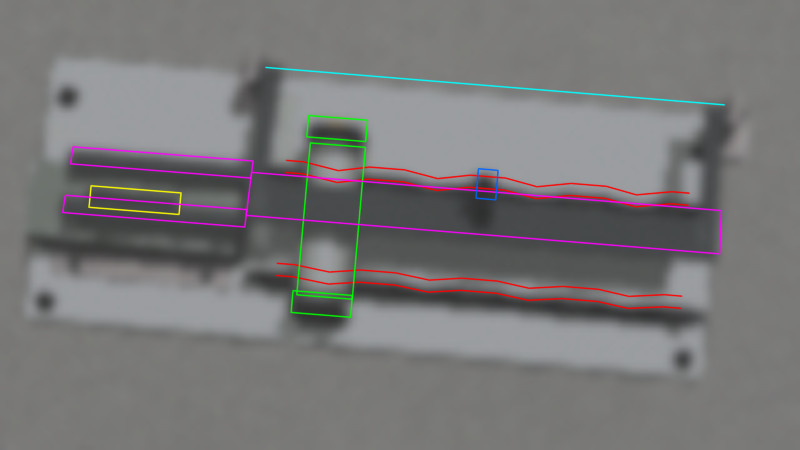

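Run:
```python
from ov import *
t=cv2.cvtColor(cv2.imread("pics/top0.png"),cv2.COLOR_BGR2GRAY)
for c in(300,312,340,350): print(c,list(zip(range(160,204),t[160:204,c].tolist())))
for P,_ in model(530.3,46,-.066,.3)[5:6]: print(proj("top",P))
for i in(1,2,3,4):print(i,proj("top",model(530.3,46,-.066,.3)[i][0])[[0,-1]])
r=t[168];print(list(zip(range(236,290),r[236:290].tolist())))
```

```text
300 [(160, 156), (161, 156), (162, 155), (163, 149), (164, 129), (165, 95), (166, 68), (167, 67), (168, 72), (169, 74), (170, 74), (171, 75), (172, 75), (173, 75), (174, 74), (175, 73), (176, 75), (177, 81), (178, 84), (179, 84), (180, 85), (181, 89), (182, 97), (183, 110), (184, 120), (185, 114), (186, 86), (187, 62), (188, 57), (189, 74), (190, 105), (191, 133), (192, 151), (193, 156), (194, 157), (195, 157), (196, 156), (197, 156), (198, 149), (199, 132), (200, 115), (201, 116), (202, 120), (203, 121)]
312 [(160, 157), (161, 157), (162, 157), (163, 157), (164, 156), (165, 149), (166, 127), (167, 91), (168, 70), (169, 71), (170, 74), (171, 74), (172, 74), (173, 74), (174, 74), (175, 73), (176, 73), (177, 76), (178, 81), (179, 84), (180, 84), (181, 84), (182, 87), (183, 95), (184, 109), (185, 125), (186, 126), (187, 103), (188, 70), (189, 58), (190, 82), (191, 119), (192, 146), (193, 156), (194, 157), (195, 157), (196, 157), (197, 157), (198, 156), (199, 150), (200, 132), (201, 116), (202, 115), (203, 119)]
340 [(160, 157), (161, 157), (162, 156), (163, 157), (164, 157), (165, 156),
[... 1237 characters left out ...]
66566432]
 [280.76998736 166.23363245]]
4 [[361.6353341  171.25177504]
 [281.01512825 163.82252665]]
[(236, 110), (237, 106), (238, 102), (239, 102), (240, 103), (241, 99), (242, 88), (243, 78), (244, 75), (245, 77), (246, 79), (247, 82), (248, 85), (249, 87), (250, 90), (251, 93), (252, 93), (253, 91), (254, 90), (255, 91), (256, 92), (257, 94), (258, 93), (259, 92), (260, 90), (261, 92), (262, 94), (263, 95), (264, 94), (265, 94), (266, 94), (267, 93), (268, 92), (269, 92), (270, 92), (271, 90), (272, 83), (273, 71), (274, 71), (275, 77), (276, 80), (277, 80), (278, 77), (279, 75), (280, 74), (281, 74), (282, 73), (283, 74), (284, 73), (285, 74), (286, 75), (287, 75), (288, 77), (289, 78)]
```

```bash
echo "531 46 -0.066" > cradle.txt; python3 mv.py c -33 0 141 0; python3 mv.py c -4 0 142 0; python3 mv.py c 3 0 150 0;python3 mv.py c 29 0 174 0;python3 mv.py c 50 0 186 0
```

```text
target [498.072  48.176 141.      3.076] now [494.5  49.2 199.9] 3.074 cr [-36.6   0.8]
shift [-0.0036, -0.0008, 0.0589, -0.0017]
target [527.009  46.264 142.      3.076] now [494.5  49.2 199.9] 3.074 cr [-36.6   0.8]
shift [-0.0326, -0.0007, 0.0579, -0.0017]
target [533.993  45.802 150.      3.076] now [494.5  49.2 199.9] 3.074 cr [-36.6   0.8]
shift [-0.0396, -0.0007, 0.0499, -0.0017]
target [559.937  44.087 174.      3.076] now [494.5  49.2 199.9] 3.074 cr [-36.6   0.8]
shift [-0.0656, -0.0007, 0.0259, -0.0017]
target [580.891  42.702 186.      3.076] now [494.5  49.2 199.9] 3.074 cr [-36.6   0.8]
shift [-0.0866, -0.0006, 0.0139, -0.0017]
```

Tool −x is towards the hinge. Descend beside the tab, then push along the arc.

Call:
{"method": "send_rows", "body": {"commands": [[[0, 0, 0.02], 0], [[0, 0, 0.045], 0], [[-0.002, -0.001, 0.058], 0], [[-0.008, -0.001, 0.058], 0], [[-0.016, -0.001, 0.058], 0], [[-0.024, -0.001, 0.058], 0], [[-0.032, -0.001, 0.058], 0], [[-0.034, -0.001, 0.056], 0]]}}

```text
clock: 2.2
eef_pos: [529.7, 46.8, 145.0]
eef_rot: [3.142, 0.001, 3.076]
wrist_force: [-0.4, 0.5, -1.0]
finger_gap: 0.7
```

```bash
python3 - <<'E'
from h import *
s=shot("side","s2")
crop(s,200,130,340,240,5,"s2a")
E
python3 mv.py c 3 0 150 0;python3 mv.py c 29 0 174 0;python3 mv.py c 50 0 186 0
```

```text
target [533.993  45.802 150.      3.076] now [529.5  46.7 145.3] 3.076 cr [-1.6  0.6]
shift [-0.0046, -0.0006, -0.0047, 0.0002]
target [559.937  44.087 174.      3.076] now [529.5  46.7 145.3] 3.076 cr [-1.6  0.6]
shift [-0.0306, -0.0006, -0.0287, 0.0002]
target [580.891  42.702 186.      3.076] now [529.5  46.7 145.3] 3.076 cr [-1.6  0.6]
shift [-0.0516, -0.0006, -0.0407, 0.0002]
```

View pics/s2a.png

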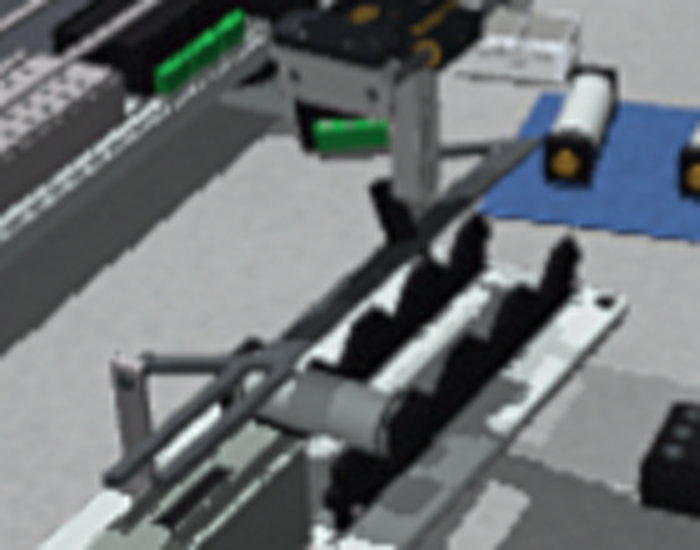

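Call:
{"method": "send_rows", "body": {"commands": [[[-0.006, 0, -0.005], 0], [[-0.013, 0, -0.012], 0], [[-0.02, 0, -0.019], 0], [[-0.027, 0, -0.026], 0], [[-0.034, 0, -0.031], 0], [[-0.042, 0, -0.036], 0], [[-0.05, 0, -0.04], 0], [[-0.056, 0, -0.043], 0]]}}

```text
clock: 2.92
eef_pos: [584.3, 42.9, 188.2]
eef_rot: [3.142, -0.001, 3.076]
wrist_force: [-4.7, 0.8, 1.9]
finger_gap: 0.2
```

```bash
python3 - <<'E'
from h import *
s=shot("side","s3")
crop(s,200,110,340,240,5,"s3a")
E
python3 mv.py c 3 0 150 0
```

```text
target [533.993  45.802 150.      3.076] now [585.2  42.9 188.6] 3.076 cr [54.3  0.4]
shift [0.0513, -0.0004, 0.0386, 0.0001]
```

View pics/s3a.png

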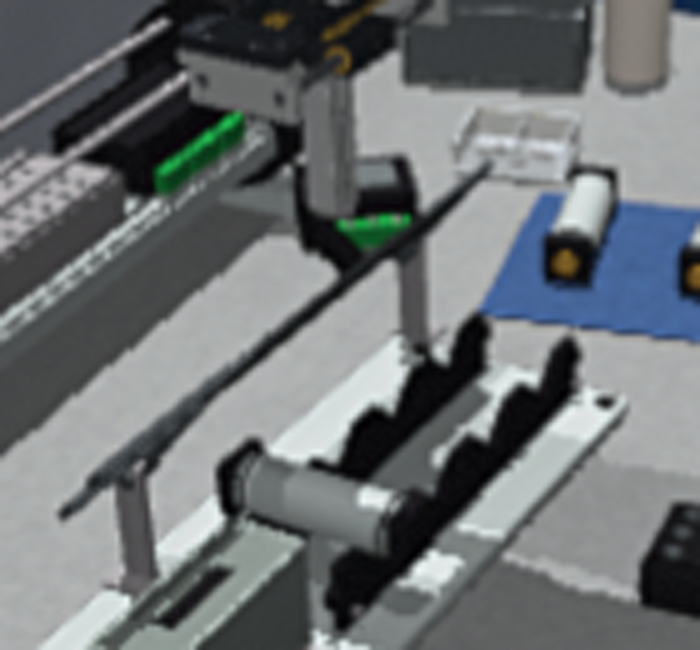

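Call:
{"method": "send_rows", "body": {"commands": [[[0.03, 0, -0.005], 0], [[0.053, 0, -0.003], 0], [[0.055, 0, 0.02], 0], [[0.055, 0, 0.035], 0], [[0.04, 0, 0.038], 0], [[0.025, 0, 0.038], 0], [[0.01, 0, 0.038], 0], [[0.0, 0, 0.038], 0]]}}

```text
clock: 3.63
eef_pos: [584.8, 42.9, 149.8]
eef_rot: [3.142, -0.0, 3.076]
wrist_force: [-5.4, 0.9, 3.7]
finger_gap: 0.7
```

Call:
{"method": "send_rows", "body": {"commands": [[[-0.006, 0, 0], 0], [[-0.012, 0, 0], 0], [[-0.018, 0, 0], 0], [[-0.024, 0, 0], 0], [[-0.03, 0, 0], 0], [[-0.034, 0, 0], 0], [[-0.037, 0, 0], 0], [[-0.04, 0, 0], 0]]}}

```text
clock: 4.3
eef_pos: [624.2, 40.3, 149.2]
eef_rot: [-3.142, -0.001, 3.076]
wrist_force: [-4.1, 0.5, -0.1]
finger_gap: 0.3
```

```bash
python3 - <<'E'
from h import *
s=shot("side","s4")
crop(s,180,80,340,240,4,"s4a")
E
python3 mv.py c 3 0 150 0
```

```text
target [533.993  45.802 150.      3.076] now [624.5  40.3 149.1] 3.076 cr [93.7  0.5]
shift [0.0907, -0.0005, -0.0009, 0.0002]
```

View pics/s4a.png

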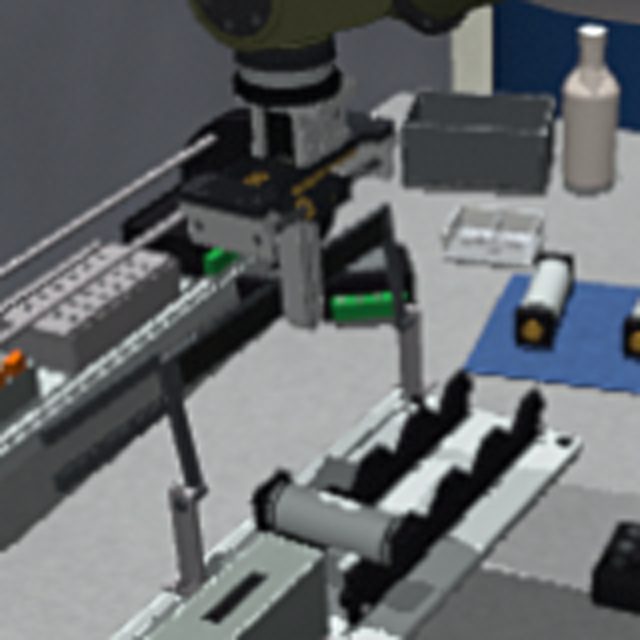

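Call:
{"method": "send_rows", "body": {"commands": [[[-0.002, 0, 0], 0], [[-0.004, 0, 0], 0], [[-0.006, 0, 0], 0], [[-0.008, 0, 0], 0], [[-0.008, 0, 0], 0], [[-0.008, 0, 0], 0], [[-0.008, 0, 0], 0], [[-0.008, 0, 0], 0]]}}

```text
clock: 5.02
eef_pos: [631.3, 39.8, 149.0]
eef_rot: [-3.141, -0.003, 3.076]
wrist_force: [-9.2, 0.2, -0.8]
finger_gap: 0.2
```

Call:
{"method": "send_rows", "body": {"commands": [[[0.03, 0, -0.01], 0], [[0.06, 0, -0.03], 0], [[0.09, 0, -0.06], 0], [[0.12, 0, -0.09], 0], [[0.155, 0, -0.1], 0], [[0.19, 0, -0.1], 0], [[0.225, 0, -0.1], 0], [[0.26, 0, -0.1], 0]], "hand": -0.3}}

```text
clock: 5.68
eef_pos: [371.6, 56.9, 250.0]
eef_rot: [3.141, 0.003, 3.076]
wrist_force: [0.6, -0.1, -0.5]
finger_gap: 50.1
```

```bash
python3 - <<'E'
from h import *
s=shot("side","s5");t=shot("top","t5")
crop(s,180,80,380,230,4,"s5a");crop(t,220,130,380,220,5,"t5a");crop(t,370,140,480,260,5,"t5b")
E
python3 mv.py c 3 0 150 0
```

```text
target [533.993  45.802 150.      3.076] now [370.4  57.1 250.6] 3.076 cr [-161.     0.5]
shift [-0.164, -0.0006, 0.1006, 0.0008]
```

View pics/s5a.png

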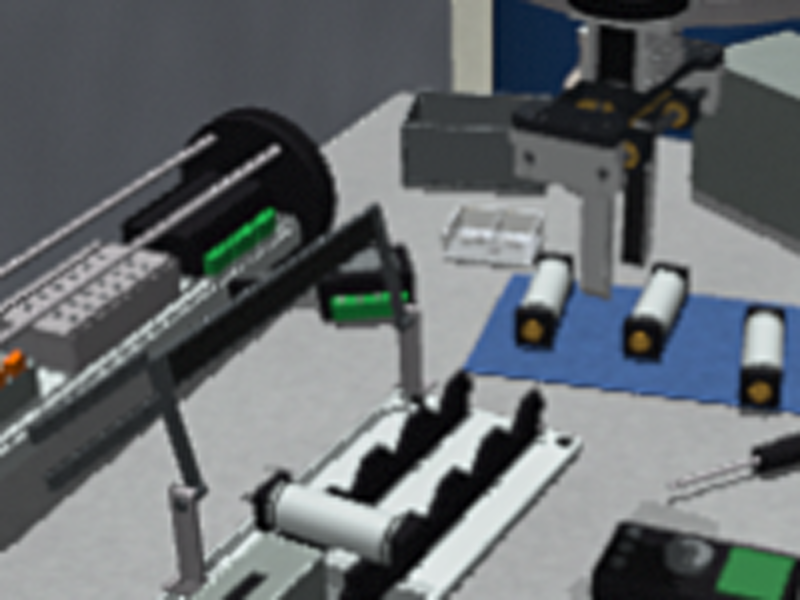

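View pics/t5a.png

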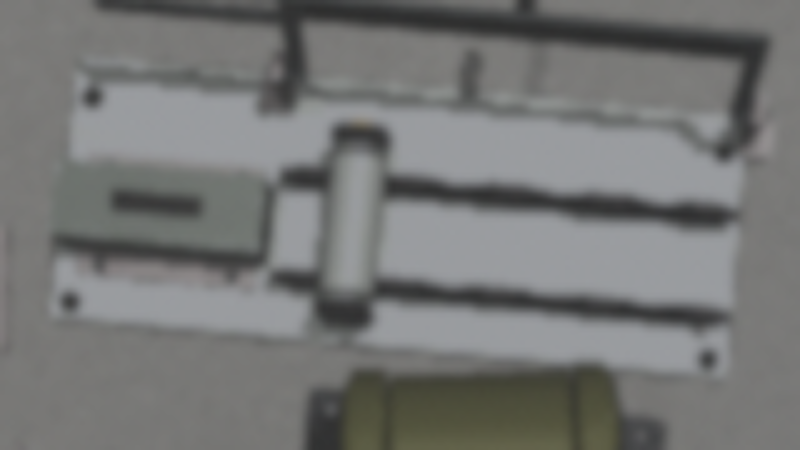

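View pics/t5b.png

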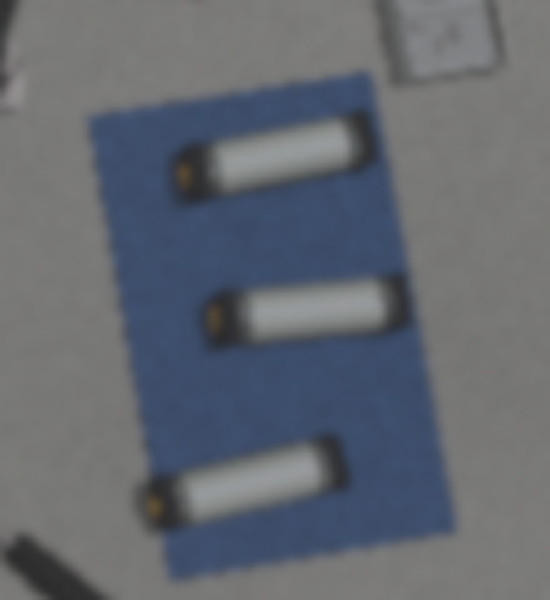

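```bash
cat > tubes.py <<'E'
from mv import *
def find(im,roi,zs=32):
    x0,y0,x1,y1=roi;g=im[y0:y1,x0:x1].astype(int)
    g=cv2.resize(im[y0:y1,x0:x1],None,fx=4,fy=4,interpolation=cv2.INTER_CUBIC).astype(int)
    m=((g.min(2)>105)&(g.max(2)-g.min(2)<40)).astype(np.uint8)
    out=[]
    for c in cv2.findContours(m,cv2.RETR_EXTERNAL,cv2.CHAIN_APPROX_NONE)[0]:
        if cv2.contourArea(c)<16*150: continue
        (cx,cy),(w,h),a=cv2.minAreaRect(c)
        b=cv2.boxPoints(((cx,cy),(w,h),a)); e=[np.linalg.norm(b[1]-b[0]),np.linalg.norm(b[2]-b[1])]
        i=0 if e[0]>e[1] else 1
        p=(b[i]+b[(i+3)%4 if i==0 else 0])/2 
        pa=(b[i]+b[i-1])/2; pb=(b[(i+1)%4]+b[(i+2)%4])/2
        f=lambda q:(np.array(q)+.5)/4-.5+[x0,y0]
        A=back("top",[f(pa),f(pb),f((cx,cy))],zs)
        d=A[1]-A[0]; out.append((A[2][:2],np.arctan2(d[1],d[0]),np.linalg.norm(d),np.round(f((cx,cy)),1)))
    return out
if __name__=="__main__":
    t=cv2.imread(a) if (a:=sys.argv[1]) else 0
    for r in find(t,(385,150,465,255)): print("tube",np.round(r[0],1),"axis ang",round(r[1],3),"len",round(r[2],1),r[3])
E
python3 tubes.py pics/t5.png
python3 - <<'E'
from mv import *
t=cv2.cvtColor(cv2.imread("pics/t5.png"),cv2.COLOR_BGR2GRAY).astype(float)
r=t[164:177,238:266]; r=np.clip(85-r,0,None);r[ :3]=0
yy,xx=np.mgrid[164:177,238:266]; print(np.round(t[164:178,240:264]).astype(int))
w=r*(yy>165)*(yy<175)*(xx>240)*(xx<262); c=[(w*xx).sum()/w.sum(),(w*yy).sum()/w.sum()];print("slot px",c,w.sum()); S=back("top",[c],80);print(S,w2c(S[0]))
s=cv2.cvtColor(cv2.imread("pics/s5.png"),cv2.COLOR_BGR2GRAY);print(s[214:236,226:256])
E
```

```text
tube [ 353.9 -287.8] axis ang -1.311 len 92.7 [420.2 236. ]
tube [ 469.9 -329.1] axis ang -1.445 len 92.3 [432.7 201.3]
tube [ 573.6 -306.7] axis ang -1.339 len 93.5 [426.2 170.2]
tube [ 466.8 -301.4] axis ang -3.137 len 349.5 [424.5 202. ]
[[112 112 112 112 112 113 114 113 113 113 114 115 117 118 118 118 119 120
  120 121 122 122 123 125]
 [112 112 112 111 111 112 112 112 112 112 113 113 113 114 113 114 114 114
  115 115 116 116 118 117]
 [112 111 109 108 107 108 109 109 110 110 111 112 113 113 112 112 113 114
  114 114 114 115 115 115]
 [111 108 101  96  96  96  98 100 102 103 104 108 109 109 109 110 110 111
  112 113 113 115 115 115]
 [111 104  90  78  75  76  79  82  85  86  90  94  95  96  97  98  99 101
  102 105 109 113 115 115]
 [110 101  83  66  60  60  63  65  66  68  70  72  74  75  76  77  79  82
   84  90 100 110 114 115]
 [110 101  82  64  59  59  58  59  59  58  58  59  59  60  61  62  63  65
   67  76  93 107 114 115]
 [111 104  88  75  70  68  68  67  66  65  64  63  62  61  59  60  60  60
   62  72  91 106 113 114]
 [112 108 100  93  90  89  88  86  85  84  81  79  
[... 2794 characters left out ...]
 24  46  99 146 155 152
  151 153 157 151 131  74  54  55  56  57  56  57]
 [171 156 150 150 152 155 153 112  60  29  22  23  45  99 146 155 153 151
  152 164 181 119  72  53  55  57  57  57  59  57]
 [154 149 148 150 155 152 100  53  28  23  20  44  98 145 156 152 149 150
  159 165 132  72  52  54  57  58  56  56  57  58]
 [146 147 149 151 147  94  40  23  23  26  47  97 146 156 153 149 150 163
  181 124  72  53  53  57  57  58  58  57  57  57]
 [148 149 150 148  97  52  34  18  22  53 118 148 155 152 150 152 164 183
  133  71  51  53  55  57  57  57  57  56  57  57]
 [150 150 150 151 143 141 115  67  56 115 151 153 151 148 154 178 186 123
   70  52  54  56  56  58  58  57  57  57  56  56]]
```

Run:
```python
from mv import *
s=cv2.cvtColor(cv2.imread("pics/s5.png"),cv2.COLOR_BGR2GRAY).astype(float)
m=np.zeros((400,640))
poly=np.array([[241,221],[249,222],[248,228],[236,238],[228,238],[228,233]])
mk=np.zeros((400,640),np.uint8);cv2.fillPoly(mk,[poly],1)
w=np.clip(150-s,0,130)*mk
yy,xx=np.mgrid[0:400,0:640];c=[(w*xx).sum()/w.sum(),(w*yy).sum()/w.sum()];print(c)
print(back("side",[c],80))
print(proj("side",[[549.2,270,80]]),proj("top",[[549.2,270,80]]))
```

```text
[np.float64(238.1510277033065), np.float64(229.05438529299118)]
[[549.56243381 271.22466605  80.        ]]
[[238.51951141 228.8280783 ]] [[250.55797347 170.22137586]]
```

Run:
```python
from mv import *
t=cv2.cvtColor(cv2.imread("pics/t5.png"),cv2.COLOR_BGR2GRAY).astype(float)
C0=(534,47,-.066)
c,s=np.cos(C0[2]),np.sin(C0[2])
W=lambda x,y:(C0[0]+c*x-s*y,C0[1]+s*x+c*y)
res=[]
for xr in(-30,38):
    for y in(-140,-136,-132,-72,-66,-60,-6,0,6,60,66):
        xs=np.arange(-14,14,.25)
        P=np.array([[*W(xr+d,y),56] for d in xs]);q=proj("top",P).astype(np.float32)
        v=cv2.remap(t.astype(np.float32),q[None,:,0],q[None,:,1],cv2.INTER_CUBIC)[0]
        i=v.argmin(); hi=v[xs>xs[i]].max(); th=(v[i]+hi)/2
        j=i
        while v[j]<th:j+=1
        print(xr,y,round(xs[j],2),int(v[i]),int(hi)); res.append((xr,y,xs[j]))
r=np.array(res);A=np.c_[np.ones(len(r)),r[:,1]]
print(np.linalg.lstsq(A,r[:,2],rcond=None)[0])
```

```text
-30 -140 -0.5 64 155
-30 -136 -0.5 60 155
-30 -132 -0.5 57 156
-30 -72 -0.5 57 156
-30 -66 -0.75 58 155
-30 -60 -0.5 56 156
-30 -6 -0.5 57 155
-30 0 -0.5 57 156
-30 6 -0.5 57 156
-30 60 -0.75 55 155
-30 66 -0.5 55 156
38 -140 -1.0 57 155
38 -136 -0.75 52 155
38 -132 -0.5 53 156
38 -72 -1.0 52 155
38 -66 -1.0 52 156
38 -60 -0.75 52 155
38 -6 -0.75 52 156
38 0 -0.75 53 156
38 6 -0.75 52 156
38 60 -0.5 53 156
38 66 -0.75 53 155
[-6.51155964e-01  1.81842497e-04]
```

```bash
echo "533.7 47.1 -0.066" > cradle.txt; python3 mv.py w 354 -288 130 1.831;  python3 - <<'E'
from h import *
s=cv2.imread("pics/s5.png")
for (x,y),a in(((353.9,-287.8),-1.311),((469.9,-329.1),-1.445),((573.6,-306.7),-1.339)):
    d=np.array([np.cos(a),np.sin(a)])*64
    for k,z in((-1,22),(1,22),(-1,41),(1,41)):
        q=proj("side",[x+k*d[0],y+k*d[1],z])[0]; cv2.circle(s,(int(q[0]*8),int(q[1]*8)),8,(0,0,255),-1,cv2.LINE_AA,3)
crop(s,270,110,400,200,6,"s5c")
E
```

```text
target [ 354.    -288.     130.       1.831] now [370.4  57.1 250.6] 3.076 cr [-163.6   -0.8]
shift [-0.0062, -0.3454, 0.1206, 1.2454]
```

View pics/s5c.png

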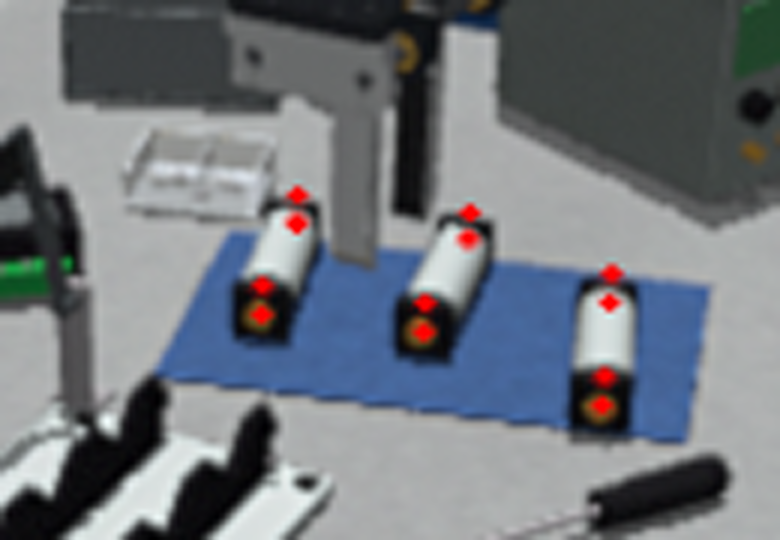

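Call:
{"method": "send_rows", "body": {"commands": [[[0, -0.04, 0.0], 0.124], [[0, -0.08, 0.01], 0.248], [[-0.002, -0.12, 0.02], 0.372], [[-0.004, -0.16, 0.03], 0.496], [[-0.006, -0.2, 0.045], 0.62], [[-0.006, -0.24, 0.06], 0.744], [[-0.006, -0.28, 0.075], 0.868], [[-0.006, -0.32, 0.09], 0.99]], "hand": -1}}

```text
clock: 6.45
eef_pos: [358.0, -261.8, 160.7]
eef_rot: [3.141, 0.002, 2.079]
wrist_force: [1.6, 0.9, 0.0]
finger_gap: 93.8
```

```bash
python3 mv.py w 354 -287 80 1.831
```

```text
target [ 354.    -287.      80.       1.831] now [ 358.  -261.8  160.7] 2.079 cr [-154.9 -319.8]
shift [-0.02, -0.0158, 0.0807, 0.2481]
```

Call:
{"method": "send_rows", "body": {"commands": [[[-0.01, -0.008, 0.01], 0.124], [[-0.02, -0.016, 0.03], 0.248], [[-0.02, -0.016, 0.06], 0.248], [[-0.02, -0.016, 0.09], 0.248], [[-0.02, -0.016, 0.12], 0.248], [[-0.02, -0.016, 0.14], 0.248], [[-0.02, -0.016, 0.15], 0.248], [[-0.02, -0.016, 0.153], 0.248]]}}

```text
clock: 7.12
eef_pos: [353.8, -284.3, 6.7]
eef_rot: [-3.141, -0.001, 1.838]
wrist_force: [-0.2, -0.1, 0.2]
finger_gap: 94.1
```

```bash
python3 mv.py w 354 -287 7 1.831
python3 - <<'E'
from h import *
s=shot("side","s6"); crop(s,270,90,430,200,5,"s6a")
E
```

```text
target [ 354.    -287.       7.       1.831] now [ 353.8 -284.3    6.7] 1.838 cr [-157.6 -342.6]
shift [-0.0026, -0.0005, -0.0003, 0.0067]
```

View pics/s6a.png

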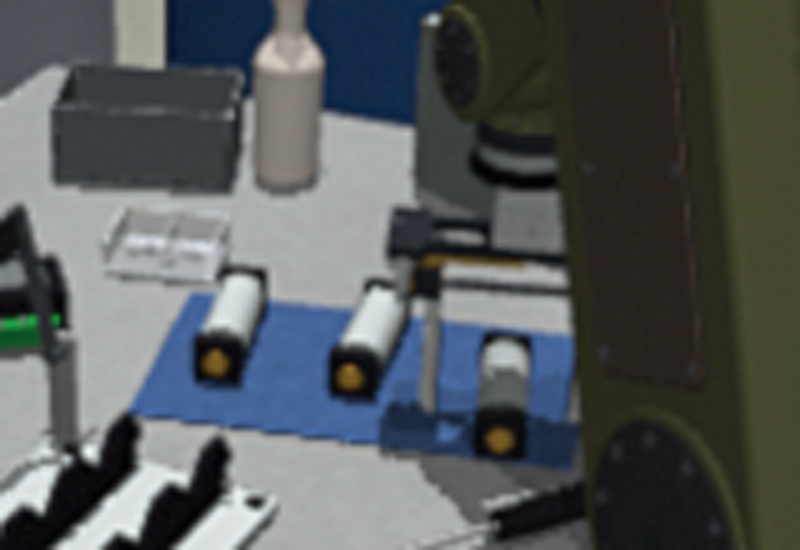

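Fingers straddle tube at (500,390) in the crop. Close with a modest force, then lift.

Call:
{"method": "send_rows", "body": {"commands": [[[0, 0, 0], 0], [[0, 0, 0], 0], [[0, 0, 0], 0], [[0, 0, 0], 0], [[0, 0, 0], 0], [[0, 0, 0], 0], [[0, 0, 0], 0], [[0, 0, 0], 0]], "hand": 1, "force": 25}}

```text
clock: 7.83
eef_pos: [353.8, -284.1, 8.0]
eef_rot: [3.142, 0.0, 1.838]
wrist_force: [0.4, 0.2, -0.8]
finger_gap: 44.1
```

Call:
{"method": "send_rows", "body": {"commands": [[[0, 0, -0.005], 0], [[0, 0, -0.02], 0], [[0, 0, -0.045], 0], [[0, 0, -0.075], 0], [[0, 0, -0.105], 0], [[0, 0, -0.135], 0], [[0, 0, -0.16], 0], [[0, 0, -0.16], 0]]}}

```text
clock: 8.5
eef_pos: [355.0, -285.2, 172.6]
eef_rot: [3.138, 0.006, 1.838]
wrist_force: [1.3, -0.9, -1.8]
finger_gap: 35.4
```

```bash
python3 mv.py c 0 33 160 0;python3 mv.py c 0 33 50 0
```

```text
target [535.876  80.028 160.      3.076] now [ 355.  -285.2  172.6] 1.838 cr [-156.4 -343.4]
shift [0.3046, 0.2709, 0.0126, -1.2377]
target [535.876  80.028  50.      3.076] now [ 355.  -285.2  172.6] 1.838 cr [-156.4 -343.4]
shift [0.3046, 0.2709, 0.1226, -1.2377]
```

Run:
```python
from h import *
s=shot("side","s7"); crop(s,270,60,430,200,5,"s7a"); print(manip.read_state()["wrist_force"],manip.read_state()["finger_gap"])
```

```text
[ 0.27601605  0.00480226 -3.86152209] 35.64774014165904
```

View pics/s7a.png

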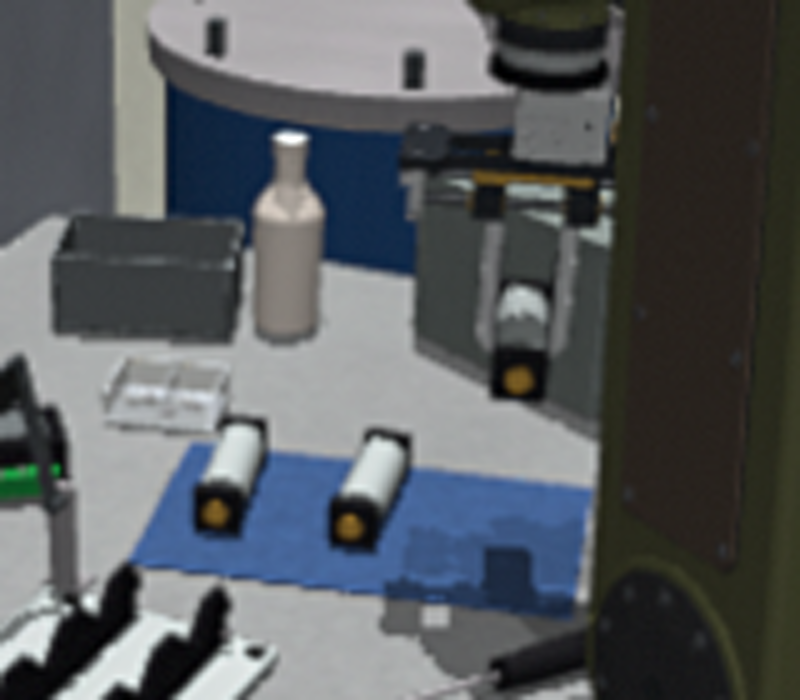

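Call:
{"method": "send_rows", "body": {"commands": [[[0.028, 0.025, 0], -0.12], [[0.056, 0.05, 0], -0.24], [[0.084, 0.075, 0], -0.36], [[0.114, 0.1, 0], -0.48], [[0.144, 0.127, 0], -0.6], [[0.174, 0.154, 0], -0.72], [[0.204, 0.181, 0], -0.84], [[0.234, 0.208, 0], -0.96]]}}

```text
clock: 9.22
eef_pos: [492.4, -1.4, 166.1]
eef_rot: [-3.141, -0.003, 2.804]
wrist_force: [-0.3, -1.1, -2.2]
finger_gap: 35.3
```

```bash
python3 mv.py c 0 33 130 0
```

```text
target [535.876  80.028 130.      3.076] now [492.4  -1.4 166.1] 2.804 cr [-38.1 -51.1]
shift [-0.0141, 0.0913, 0.0361, -0.2718]
```

Call:
{"method": "send_rows", "body": {"commands": [[[-0.004, 0.03, 0], -0.11], [[-0.01, 0.06, 0], -0.2], [[-0.014, 0.085, 0], -0.272], [[-0.014, 0.091, 0.01], -0.272], [[-0.014, 0.091, 0.03], -0.272], [[-0.014, 0.091, 0.045], -0.272], [[-0.014, 0.091, 0.055], -0.272], [[-0.014, 0.091, 0.06], -0.272]]}}

```text
clock: 9.88
eef_pos: [535.2, 77.0, 105.2]
eef_rot: [-3.141, -0.004, 3.069]
wrist_force: [-0.9, 0.4, -3.1]
finger_gap: 35.3
```

```bash
python3 mv.py c 0 33 70 0
python3 - <<'E'
from h import *
s=shot("side","s8"); crop(s,180,80,340,240,4,"s8a")
t=shot("top","t8"); crop(t,220,130,380,220,5,"t8a")
E
```

```text
target [535.876  80.028  70.      3.076] now [535.2  77.  105.2] 3.069 cr [-0.5 29.9]
shift [-0.0005, 0.0031, 0.0352, -0.0068]
```

View pics/s8a.png

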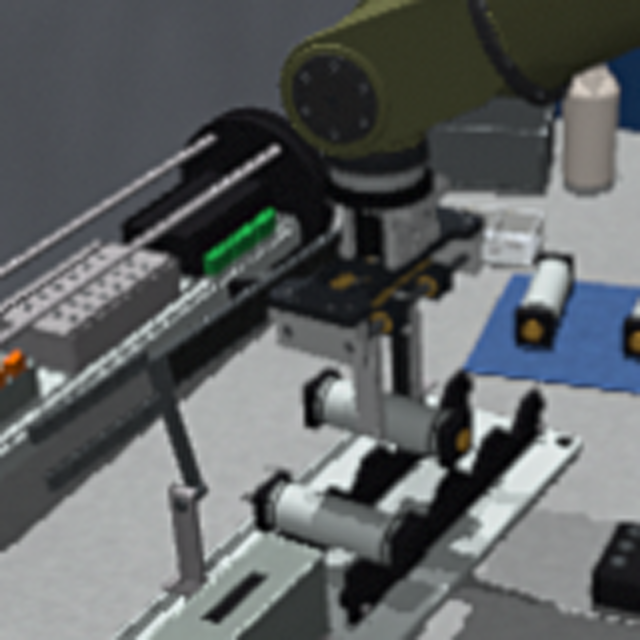

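View pics/t8a.png

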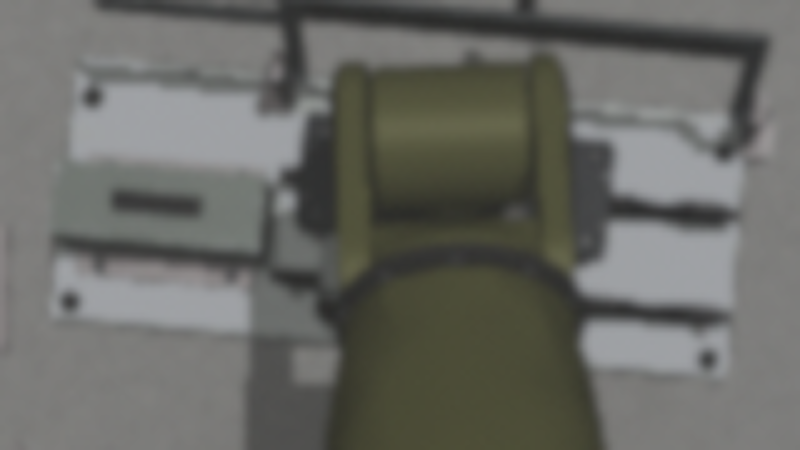

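Run:
```python
from mv import *
for x in(-64,-60,-56):
  for z in(110,115,120):
    w=c2w(x,30); print(x,z,np.round(proj("side",[*w,z])[0],1))
```

```text
-64 110 [296.1 190.5]
-64 115 [296.1 189. ]
-64 120 [296.  187.5]
-60 110 [294.9 190.1]
-60 115 [294.8 188.7]
-60 120 [294.8 187.2]
-56 110 [293.7 189.8]
-56 115 [293.6 188.3]
-56 120 [293.6 186.8]
```

Call:
{"method": "send_rows", "body": {"commands": [[[0, 0.003, 0.01], -0.007], [[0, 0.003, 0.025], -0.007], [[0, 0.003, 0.035], -0.007], [[0, 0.003, 0.041], -0.007], [[0, 0.003, 0.044], -0.007], [[0, 0.003, 0.047], -0.007], [[0, 0.003, 0.049], -0.007], [[0, 0.003, 0.051], -0.007]]}}

```text
clock: 10.65
eef_pos: [537.0, 80.4, 57.2]
eef_rot: [3.141, 0.001, 3.077]
wrist_force: [0.1, -0.5, -3.1]
finger_gap: 35.4
```

Call:
{"method": "send_rows", "body": {"commands": [[[0, 0, 0.001], 0], [[0, 0, 0.002], 0], [[0, 0, 0.003], 0], [[0, 0, 0.004], 0], [[0, 0, 0.005], 0], [[0, 0, 0.006], 0], [[0, 0, 0.006], 0], [[0, 0, 0.006], 0]]}}

```text
clock: 11.32
eef_pos: [537.4, 79.8, 52.8]
eef_rot: [-3.141, 0.002, 3.077]
wrist_force: [-7.4, -6.4, 17.3]
finger_gap: 35.8
```

Call:
{"method": "send_rows", "body": {"commands": [[[0, 0, -0.001], 0], [[0, 0, -0.001], 0], [[0, 0, -0.001], 0], [[0, 0, -0.001], 0], [[0, 0, -0.002], 0], [[0, 0, -0.02], 0], [[0, 0, -0.05], 0], [[0, 0, -0.09], 0]], "hand": -0.15}}

```text
clock: 11.98
eef_pos: [535.4, 80.4, 139.9]
eef_rot: [-3.141, -0.005, 3.077]
wrist_force: [0.3, -0.1, 0.3]
finger_gap: 54.2
```

```bash
python3 mv.py w 470 -328 130 1.697
python3 - <<'E'
from h import *
s=shot("side","s9"); crop(s,180,80,380,230,4,"s9a")
E
```

```text
target [ 470.    -328.     130.       1.697] now [535.4  80.4 139.9] 3.077 cr [-0.5 33.3]
shift [0.0389, -0.4117, 0.0099, 1.3798]
```

View pics/s9a.png

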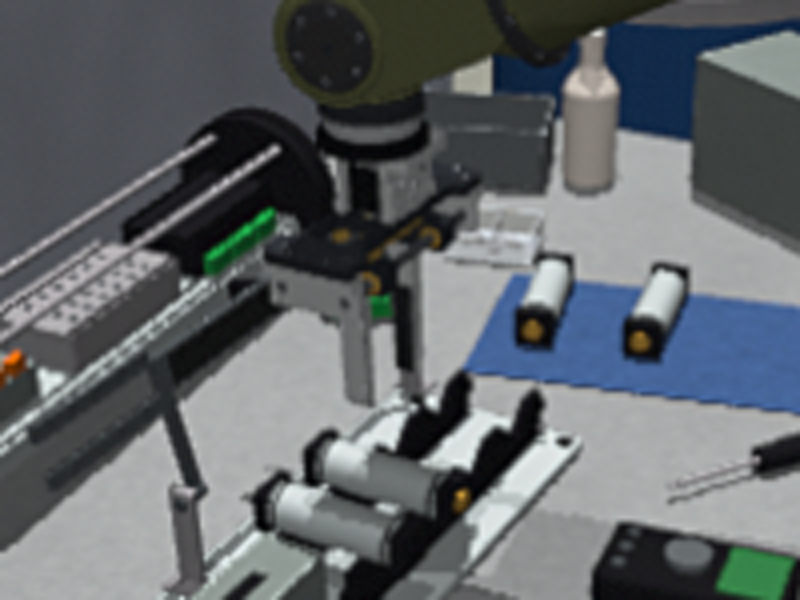

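Call:
{"method": "send_rows", "body": {"commands": [[[0.0, -0.02, -0.03], 0.0], [[0.004, -0.06, -0.03], 0.12], [[0.008, -0.1, -0.03], 0.24], [[0.012, -0.14, -0.03], 0.36], [[0.016, -0.18, -0.03], 0.48], [[0.02, -0.22, -0.03], 0.6], [[0.024, -0.26, -0.03], 0.72], [[0.028, -0.3, -0.03], 0.84]], "hand": -1}}

```text
clock: 12.7
eef_pos: [488.8, -219.0, 171.0]
eef_rot: [3.141, 0.0, 2.231]
wrist_force: [1.6, 0.0, -0.8]
finger_gap: 93.6
```

```bash
python3 mv.py w 470 -327 110 1.697
```

```text
target [ 470.    -327.     110.       1.697] now [ 488.8 -219.   171. ] 2.231 cr [ -27.3 -268.5]
shift [-0.0738, -0.0811, 0.061, 0.534]
```

Call:
{"method": "send_rows", "body": {"commands": [[[-0.02, -0.022, 0], 0.12], [[-0.04, -0.044, 0.01], 0.24], [[-0.06, -0.066, 0.02], 0.36], [[-0.072, -0.08, 0.03], 0.48], [[-0.074, -0.081, 0.045], 0.534], [[-0.074, -0.081, 0.061], 0.534], [[-0.074, -0.081, 0.08], 0.534], [[-0.074, -0.081, 0.1], 0.534]]}}

```text
clock: 13.37
eef_pos: [471.5, -325.6, 70.2]
eef_rot: [3.141, 0.001, 1.702]
wrist_force: [0.3, -0.7, -0.2]
finger_gap: 93.8
```

```bash
python3 mv.py w 470 -327 7 1.697
python3 - <<'E'
from h import *
s=shot("side","s10"); crop(s,270,90,430,200,5,"s10a")
E
```

```text
target [ 470.    -327.       7.       1.697] now [ 471.5 -325.6   70.2] 1.702 cr [ -37.5 -376. ]
shift [-0.0012, -0.0017, 0.0632, 0.0055]
```

View pics/s10a.png

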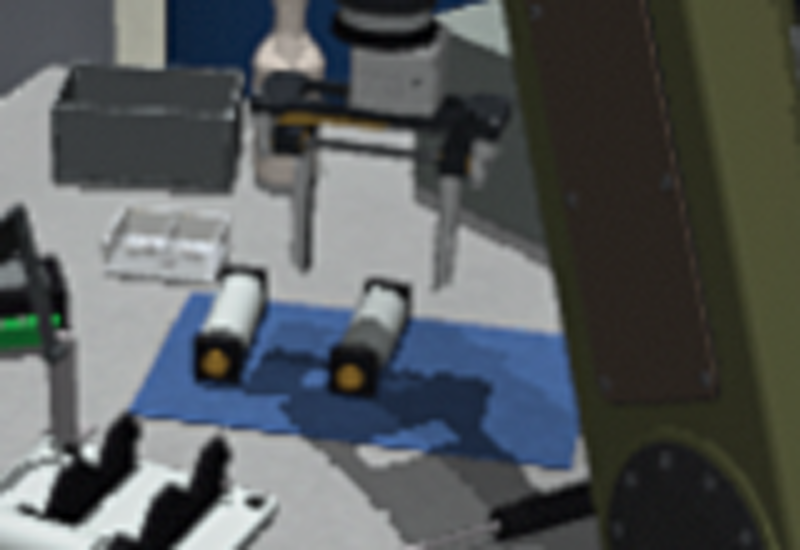

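Call:
{"method": "send_rows", "body": {"commands": [[[-0.001, -0.002, 0.02], 0], [[-0.001, -0.002, 0.04], 0], [[-0.001, -0.002, 0.055], 0], [[-0.001, -0.002, 0.06], 0], [[-0.001, -0.002, 0.063], 0], [[-0.001, -0.002, 0.063], 0], [[-0.001, -0.002, 0.063], 0], [[-0.001, -0.002, 0.063], 0]]}}

```text
clock: 14.08
eef_pos: [470.0, -327.0, 9.0]
eef_rot: [3.14, 0.001, 1.703]
wrist_force: [0.0, -0.5, -1.7]
finger_gap: 93.5
```

Call:
{"method": "send_rows", "body": {"commands": [[[0, 0, 0], 0], [[0, 0, 0], 0], [[0, 0, 0], 0], [[0, 0, 0], 0], [[0, 0, 0], 0], [[0, 0, 0], 0], [[0, 0, 0], 0], [[0, 0, 0], 0]], "hand": 1}}

```text
clock: 14.75
eef_pos: [469.5, -326.6, 7.9]
eef_rot: [-3.142, -0.0, 1.703]
wrist_force: [-0.1, 0.9, -0.6]
finger_gap: 43.7
```

Call:
{"method": "send_rows", "body": {"commands": [[[0, 0, 0], 0], [[0, 0, 0], 0], [[0, 0, -0.005], 0], [[0, 0, -0.025], 0], [[0, 0, -0.055], 0], [[0, 0, -0.085], 0], [[0, 0, -0.12], 0], [[0, 0, -0.155], 0]]}}

```text
clock: 15.42
eef_pos: [469.0, -326.2, 164.3]
eef_rot: [-3.141, -0.001, 1.703]
wrist_force: [0.3, -0.0, -3.6]
finger_gap: 35.3
```

```bash
python3 mv.py c 0 -33 165 0
```

```text
target [531.524  14.172 165.      3.076] now [ 469.  -326.2  164.3] 1.703 cr [ -39.9 -376.8]
shift [0.3292, 0.1067, -0.0007, -1.3728]
```

Call:
{"method": "send_rows", "body": {"commands": [[[0.03, 0.01, 0], -0.12], [[0.06, 0.02, 0], -0.245], [[0.09, 0.03, 0], -0.37], [[0.12, 0.04, 0], -0.495], [[0.15, 0.05, 0], -0.62], [[0.18, 0.06, 0], -0.745], [[0.21, 0.07, 0], -0.87], [[0.24, 0.08, 0], -0.99]]}}

```text
clock: 16.08
eef_pos: [517.0, -76.6, 163.1]
eef_rot: [-3.141, -0.0, 2.699]
wrist_force: [0.8, -0.9, -3.8]
finger_gap: 35.1
```

```bash
python3 mv.py c 0 -33 110 0
```

```text
target [531.524  14.172 110.      3.076] now [517.  -76.6 163.1] 2.699 cr [  -8.5 -124.6]
shift [0.0258, 0.0882, 0.0531, -0.3767]
```

Call:
{"method": "send_rows", "body": {"commands": [[[0.008, 0.03, 0], -0.12], [[0.017, 0.06, 0], -0.24], [[0.026, 0.088, 0], -0.36], [[0.026, 0.088, 0.01], -0.377], [[0.026, 0.088, 0.03], -0.377], [[0.026, 0.088, 0.05], -0.377], [[0.026, 0.088, 0.065], -0.377], [[0.026, 0.088, 0.075], -0.377]]}}

```text
clock: 16.75
eef_pos: [531.1, 12.2, 86.2]
eef_rot: [-3.141, -0.002, 3.069]
wrist_force: [-0.5, 0.9, -3.6]
finger_gap: 35.0
```

```bash
python3 mv.py c 0 -33 50 0
python3 - <<'E'
from mv import *
s=shot("side","s11"); crop(s,180,80,340,240,4,"s11a")
p=manip.read_state()["eef_pos"];cx,cy=w2c(p)
for z in(6,10,14,18):
    for x in(-64,-58): print(x,z,(proj("side",[*c2w(x+cx,cy),p[2]+z])[0]-[180,80])*4)
E
```

```text
target [531.524  14.172  50.      3.076] now [531.1  12.2  86.2] 3.069 cr [ -0.3 -35. ]
shift [-0.0003, 0.002, 0.0362, -0.0064]
-64 6 [507.91231359 422.64046841]
-58 6 [500.87057979 420.64086413]
-64 10 [507.92843232 418.10609629]
-58 10 [500.87421094 416.11096321]
-64 14 [507.94466736 413.55566195]
-58 14 [500.8779217  411.56505097]
-64 18 [507.96101958 408.98909532]
-58 18 [500.88171285 407.00305772]
```

View pics/s11a.png

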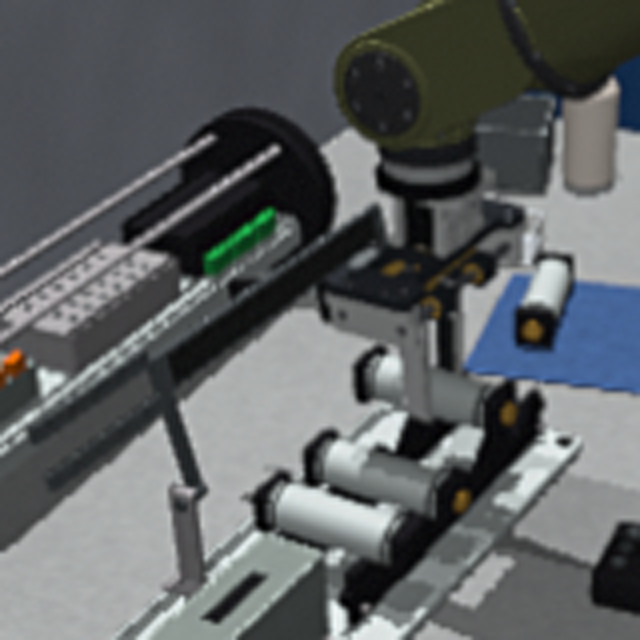

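Call:
{"method": "send_rows", "body": {"commands": [[[0, 0.002, 0.012], -0.006], [[0, 0.002, 0.024], -0.006], [[0, 0.002, 0.031], -0.006], [[0, 0.002, 0.034], -0.006], [[0, 0.002, 0.036], -0.006], [[0, 0.002, 0.038], -0.006], [[0, 0.002, 0.039], -0.006], [[0, 0.002, 0.04], -0.006]]}}

```text
clock: 17.47
eef_pos: [532.4, 14.3, 48.3]
eef_rot: [3.142, 0.001, 3.076]
wrist_force: [0.9, 0.5, -3.6]
finger_gap: 35.5
```

Call:
{"method": "send_rows", "body": {"commands": [[[0, 0, 0.001], 0], [[0, 0, 0.002], 0], [[0, 0, 0.003], 0], [[0, 0, 0.004], 0], [[0, 0, 0.004], 0], [[0, 0, 0.004], 0], [[0, 0, 0.004], 0], [[0, 0, 0.004], 0]]}}

```text
clock: 18.13
eef_pos: [532.7, 13.9, 45.6]
eef_rot: [-3.141, 0.002, 3.076]
wrist_force: [-6.3, -4.1, 14.5]
finger_gap: 35.5
```

Call:
{"method": "send_rows", "body": {"commands": [[[0, 0, -0.001], 0], [[0, 0, -0.001], 0], [[0, 0, -0.001], 0], [[0, 0, -0.001], 0], [[0, 0, -0.002], 0], [[0, 0, -0.02], 0], [[0, 0, -0.055], 0], [[0, 0, -0.095], 0]], "hand": -0.15}}

```text
clock: 18.8
eef_pos: [531.1, 14.4, 138.6]
eef_rot: [-3.142, -0.004, 3.076]
wrist_force: [1.0, -0.0, 1.2]
finger_gap: 54.0
```

```bash
python3 - <<'E'
from h import *
s=shot("side","s12"); crop(s,180,80,380,230,4,"s12a")
t=shot("top","t12")
E
python3 tubes.py pics/t12.png;python3 mv.py w 573.6 -305.5 160 1.803
```

```text
tube [ 573.4 -306.3] axis ang -1.339 len 95.7 [426.1 170.3]
tube [ 466.8 -301.4] axis ang -3.137 len 349.5 [424.5 202. ]
target [ 573.6   -305.5    160.       1.803] now [534.7  14.3 144.8] 3.076 cr [  3.2 -32.6]
shift [-0.0598, -0.3166, -0.0152, 1.2729]
```

View pics/s12a.png

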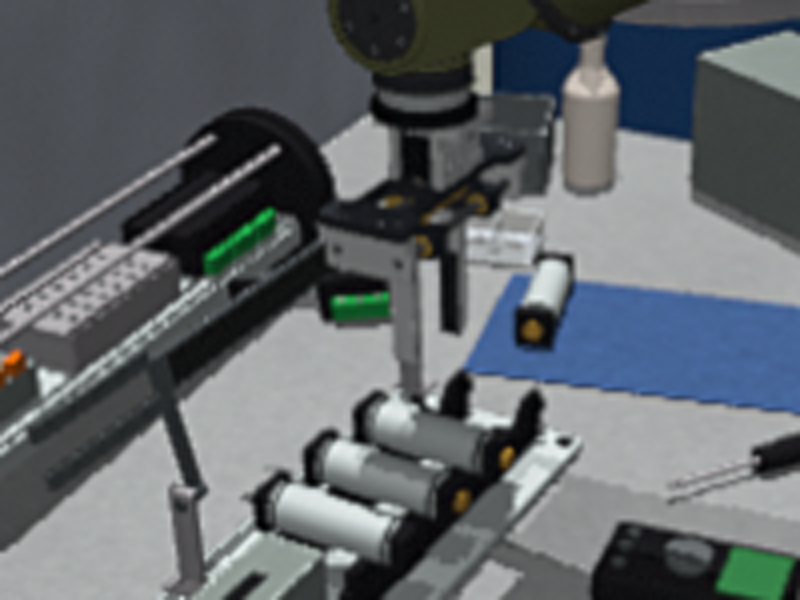

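Call:
{"method": "send_rows", "body": {"commands": [[[0.0, -0.02, -0.03], 0.0], [[0.0, -0.06, -0.05], 0.12], [[0.0, -0.1, -0.05], 0.24], [[0.0, -0.14, -0.05], 0.36], [[-0.015, -0.18, -0.05], 0.48], [[-0.03, -0.22, -0.04], 0.6], [[-0.045, -0.26, -0.03], 0.72], [[-0.055, -0.29, -0.01], 0.84]], "hand": -1}}

```text
clock: 19.57
eef_pos: [568.7, -280.7, 150.3]
eef_rot: [3.14, 0.003, 2.229]
wrist_force: [0.1, 0.3, 0.8]
finger_gap: 94.0
```

```bash
python3 mv.py w 573.6 -305 80 1.803
```

```text
target [ 573.6   -305.      80.       1.803] now [ 568.7 -280.7  150.3] 2.229 cr [  56.5 -324.8]
shift [-0.0222, -0.011, 0.0703, 0.4263]
```

Call:
{"method": "send_rows", "body": {"commands": [[[-0.01, -0.006, 0], 0.12], [[-0.022, -0.011, 0.01], 0.24], [[-0.022, -0.011, 0.025], 0.36], [[-0.022, -0.011, 0.04], 0.426], [[-0.022, -0.011, 0.06], 0.426], [[-0.022, -0.011, 0.08], 0.426], [[-0.022, -0.011, 0.095], 0.426], [[-0.022, -0.011, 0.1], 0.426]]}}

```text
clock: 20.23
eef_pos: [571.5, -301.2, 46.1]
eef_rot: [-3.139, -0.003, 1.81]
wrist_force: [-0.7, -0.2, 0.4]
finger_gap: 94.1
```

```bash
python3 mv.py w 573.6 -305 7 1.803
python3 - <<'E'
from h import *
s=shot("side","s13"); crop(s,270,90,430,200,5,"s13a")
E
```

```text
target [ 573.6   -305.       7.       1.803] now [ 571.5 -301.2   46.1] 1.81 cr [  60.7 -345.1]
shift [-0.0042, 0.0011, 0.0391, 0.0068]
```

View pics/s13a.png

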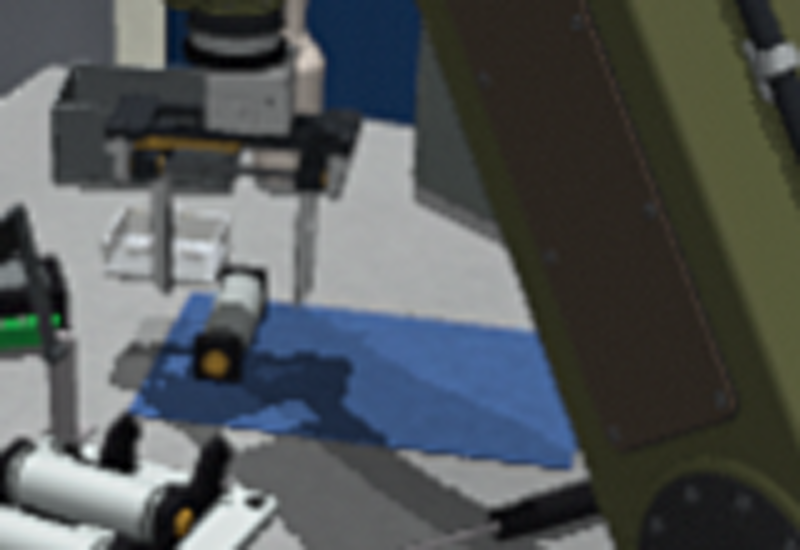

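Call:
{"method": "send_rows", "body": {"commands": [[[-0.004, 0.001, 0.012], 0.007], [[-0.004, 0.001, 0.024], 0.007], [[-0.004, 0.001, 0.034], 0.007], [[-0.004, 0.001, 0.038], 0.007], [[-0.004, 0.001, 0.039], 0.007], [[-0.004, 0.001, 0.039], 0.007], [[-0.004, 0.001, 0.039], 0.007], [[-0.004, 0.001, 0.039], 0.007]]}}

```text
clock: 20.95
eef_pos: [574.9, -305.7, 11.1]
eef_rot: [3.141, 0.001, 1.803]
wrist_force: [0.3, 0.5, -0.7]
finger_gap: 94.4
```

Call:
{"method": "send_rows", "body": {"commands": [[[0, 0, 0], 0], [[0, 0, 0], 0], [[0, 0, 0], 0], [[0, 0, 0], 0], [[0, 0, 0], 0], [[0, 0, 0], 0], [[0, 0, 0], 0], [[0, 0, 0], 0]], "hand": 1}}

```text
clock: 21.62
eef_pos: [574.6, -305.6, 10.4]
eef_rot: [3.142, -0.0, 1.803]
wrist_force: [-0.1, 0.6, -0.1]
finger_gap: 44.2
```

Call:
{"method": "send_rows", "body": {"commands": [[[0, 0, 0], 0], [[0, 0, 0], 0], [[0, 0, -0.005], 0], [[0, 0, -0.025], 0], [[0, 0, -0.055], 0], [[0, 0, -0.085], 0], [[0, 0, -0.12], 0], [[0, 0, -0.155], 0]]}}

```text
clock: 22.28
eef_pos: [574.2, -305.3, 166.9]
eef_rot: [-3.141, -0.001, 1.803]
wrist_force: [0.2, 0.2, -2.3]
finger_gap: 35.4
```

```bash
python3 mv.py c 0 -99 165 0
```

```text
target [527.171 -51.684 165.      3.076] now [ 574.2 -305.3  166.9] 1.803 cr [  63.6 -349. ]
shift [0.2576, 0.0126, 0.0019, -1.2728]
```

Call:
{"method": "send_rows", "body": {"commands": [[[0.028, -0.009, 0], -0.12], [[0.056, -0.018, 0], -0.245], [[0.084, -0.027, 0], -0.37], [[0.111, -0.035, 0], -0.495], [[0.14, -0.03, 0], -0.62], [[0.17, -0.022, 0], -0.745], [[0.2, -0.01, 0], -0.87], [[0.225, 0.0, 0], -0.99]]}}

```text
clock: 22.95
eef_pos: [522.6, -84.8, 165.8]
eef_rot: [3.141, 0.0, 2.799]
wrist_force: [0.1, -1.0, -3.2]
finger_gap: 35.8
```

```bash
python3 mv.py c 0 -99 110 0
```

```text
target [527.171 -51.684 110.      3.076] now [522.6 -84.8 165.8] 2.799 cr [  -2.4 -132.3]
shift [0.0068, 0.0327, 0.0558, -0.2765]
```

Call:
{"method": "send_rows", "body": {"commands": [[[0.003, 0.016, 0], -0.12], [[0.006, 0.03, 0], -0.24], [[0.007, 0.033, 0.0], -0.277], [[0.007, 0.033, 0.01], -0.277], [[0.007, 0.033, 0.03], -0.277], [[0.007, 0.033, 0.05], -0.277], [[0.007, 0.033, 0.068], -0.277], [[0.007, 0.033, 0.078], -0.277]]}}

```text
clock: 23.62
eef_pos: [526.4, -53.5, 84.8]
eef_rot: [3.141, -0.003, 3.067]
wrist_force: [-0.7, -0.1, -1.4]
finger_gap: 35.3
```

```bash
python3 mv.py c 0 -99 52 0
python3 - <<'E'
from mv import *
s=shot("side","s14"); crop(s,180,80,340,240,4,"s14a")
p=manip.read_state()["eef_pos"];cx,cy=w2c(p)
for z in(6,10,14):
    for x in(-64,-58): print(x,z,(proj("side",[*c2w(x+cx,cy),p[2]+z])[0]-[180,80])*4)
E
```

```text
target [527.171 -51.684  52.      3.076] now [526.4 -53.5  84.8] 3.067 cr [  -0.6 -100.9]
shift [-0.0006, 0.0019, 0.0328, -0.0082]
-64 6 [547.7848648  384.85451349]
-58 6 [540.94532275 382.99431315]
-64 10 [547.86859336 380.43085449]
-58 10 [541.01731648 378.57498502]
-64 14 [547.95262039 375.99225115]
-58 14 [541.08957555 374.14075812]
```

View pics/s14a.png

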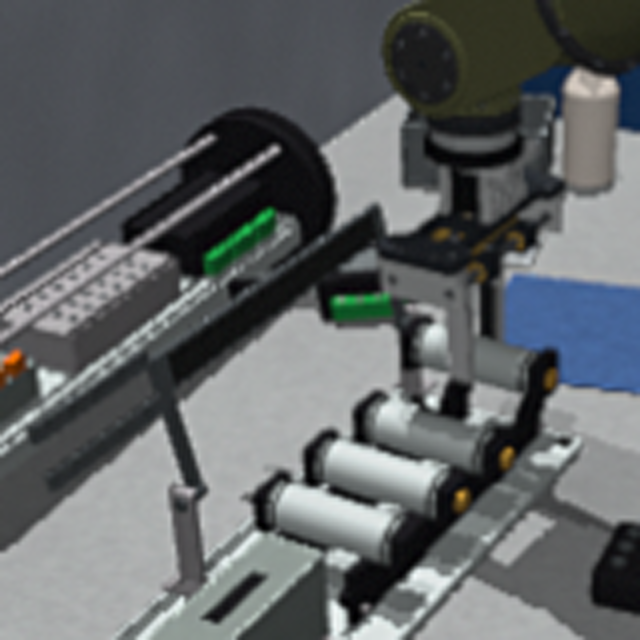

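Call:
{"method": "send_rows", "body": {"commands": [[[0, 0.002, 0.012], -0.008], [[0, 0.002, 0.022], -0.008], [[0, 0.002, 0.028], -0.008], [[0, 0.002, 0.03], -0.008], [[0, 0.002, 0.032], -0.008], [[0, 0.002, 0.034], -0.008], [[0, 0.002, 0.035], -0.008], [[0, 0.002, 0.036], -0.008]]}}

```text
clock: 24.33
eef_pos: [527.9, -51.3, 51.7]
eef_rot: [-3.142, 0.001, 3.078]
wrist_force: [0.2, 1.1, -1.7]
finger_gap: 35.2
```

Call:
{"method": "send_rows", "body": {"commands": [[[0, 0, 0.001], 0], [[0, 0, 0.002], 0], [[0, 0, 0.003], 0], [[0, 0, 0.004], 0], [[0, 0, 0.004], 0], [[0, 0, 0.004], 0], [[0, 0, 0.004], 0], [[0, 0, 0.004], 0]]}}

```text
clock: 25.0
eef_pos: [528.2, -51.8, 48.2]
eef_rot: [-3.141, 0.001, 3.078]
wrist_force: [-3.2, -4.0, 6.7]
finger_gap: 35.1
```

Contact reached. Release and rise.

Call:
{"method": "send_rows", "body": {"commands": [[[0, 0, 0.001], 0], [[0, 0, 0.001], 0], [[0, 0, 0], 0], [[0, 0, 0], 0], [[0, 0, -0.002], 0], [[0, 0, -0.02], 0], [[0, 0, -0.055], 0], [[0, 0, -0.095], 0]], "hand": -0.15}}

```text
clock: 25.67
eef_pos: [526.7, -51.0, 142.3]
eef_rot: [3.141, -0.004, 3.078]
wrist_force: [0.1, 0.9, 0.7]
finger_gap: 54.0
```

Call:
{"method": "send_rows", "body": {"commands": [[[0.03, 0.0, -0.03], 0], [[0.06, 0, -0.06], 0], [[0.1, 0, -0.1], 0], [[0.14, 0, -0.1], 0], [[0.18, 0, -0.1], 0], [[0.19, 0.02, -0.1], 0], [[0.19, 0.04, -0.1], 0], [[0.19, 0.04, -0.1], 0]], "hand": 1}}

```text
clock: 26.33
eef_pos: [340.1, 2.5, 243.2]
eef_rot: [3.141, 0.002, 3.079]
wrist_force: [-0.1, -0.7, 0.7]
finger_gap: 4.2
```

```bash
python3 - <<'E'
from h import *
s=shot("side","s15"); crop(s,180,80,380,230,4,"s15a")
t=shot("top","t15"); crop(t,220,120,380,220,5,"t15a")
E
python3 mv.py c 150 60 240 0
```

```text
target [687.331  97.077 240.      3.076] now [340.7   1.  242.7] 3.08 cr [-189.5  -58.7]
shift [-0.34, 0.1174, 0.0027, 0.0039]
```

View pics/s15a.png

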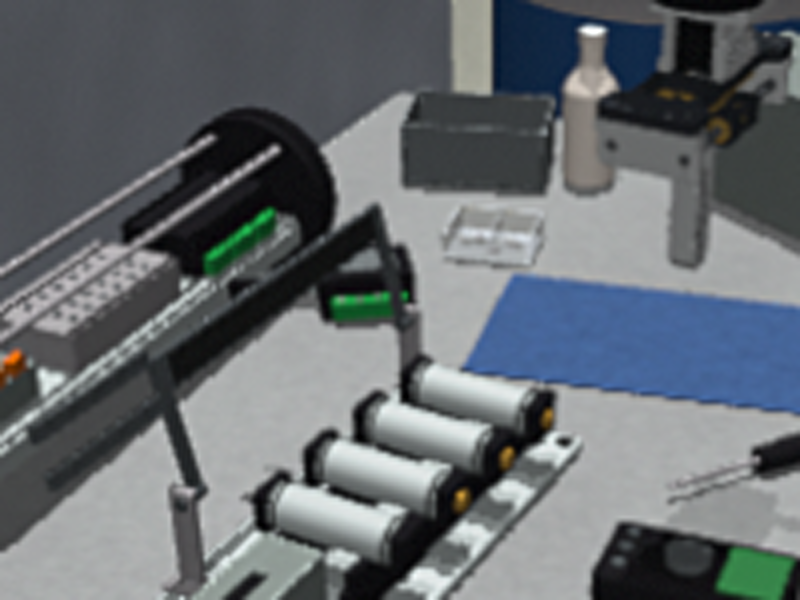

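View pics/t15a.png

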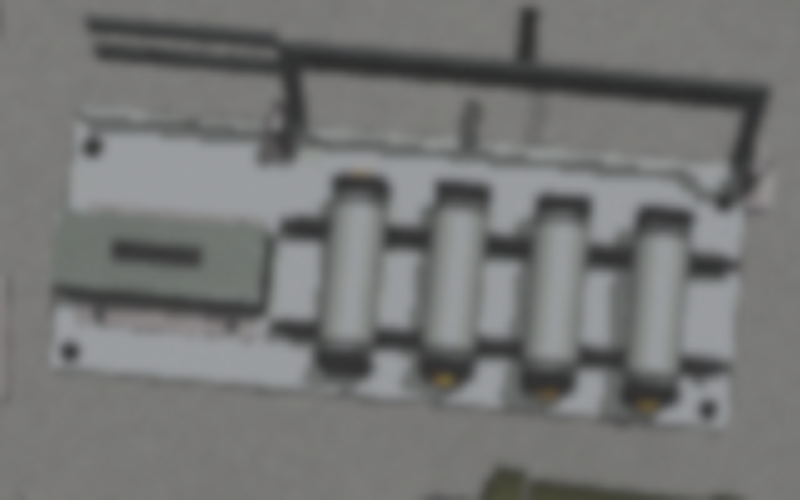

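```bash
python3 mv.py c 150 40 240 0
```

```text
target [686.012  77.12  240.      3.076] now [340.7   1.  242.7] 3.08 cr [-189.5  -58.7]
shift [-0.3399, 0.0974, 0.0027, 0.0039]
```

Call:
{"method": "send_rows", "body": {"commands": [[[-0.036, 0.011, 0], 0], [[-0.072, 0.022, 0], 0], [[-0.108, 0.033, 0], 0], [[-0.144, 0.044, 0], 0], [[-0.18, 0.055, 0], 0], [[-0.216, 0.066, 0], 0], [[-0.252, 0.077, 0], 0], [[-0.288, 0.088, 0], 0]]}}

```text
clock: 27.1
eef_pos: [635.7, 69.6, 241.2]
eef_rot: [-3.141, -0.001, 3.077]
wrist_force: [-0.3, -0.2, -0.5]
finger_gap: 0.7
```

```bash
python3 mv.py c 152 40 240 0
```

```text
target [688.007  76.988 240.      3.076] now [635.7  69.6 241.2] 3.077 cr [100.3  29.2]
shift [-0.0518, 0.0107, 0.0012, 0.0018]
```

Call:
{"method": "send_rows", "body": {"commands": [[[-0.026, 0.006, 0], 0], [[-0.052, 0.011, 0], 0], [[-0.052, 0.011, 0.01], 0], [[-0.052, 0.011, 0.03], 0], [[-0.052, 0.011, 0.05], 0], [[-0.052, 0.011, 0.065], 0], [[-0.052, 0.011, 0.07], 0], [[-0.052, 0.011, 0.07], 0]]}}

```text
clock: 27.77
eef_pos: [685.7, 77.0, 170.4]
eef_rot: [-3.141, -0.003, 3.077]
wrist_force: [0.3, -0.1, 0.4]
finger_gap: 0.3
```

```bash
python3 mv.py c 103 40 171 0
python3 - <<'E'
from h import *
s=shot("side","s16"); crop(s,180,60,340,220,4,"s16a")
E
```

```text
target [639.114  80.22  171.      3.076] now [685.7  77.  170.4] 3.077 cr [149.7  39.9]
shift [0.0467, 0.0002, -0.0006, 0.0017]
```

View pics/s16a.png

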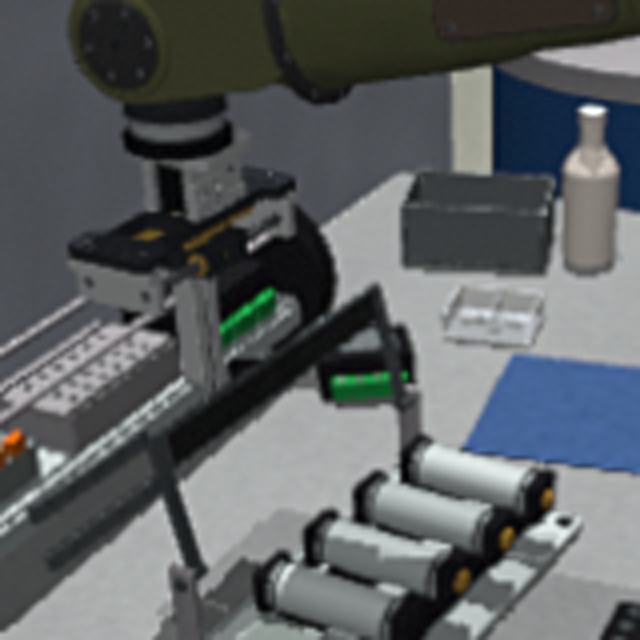

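Call:
{"method": "send_rows", "body": {"commands": [[[0.012, 0, 0], 0], [[0.022, 0, 0], 0], [[0.03, 0, -0.001], 0], [[0.038, 0, -0.002], 0], [[0.046, 0, -0.003], 0], [[0.054, 0, -0.003], 0], [[0.062, 0, -0.003], 0], [[0.07, 0, -0.002], 0]]}}

```text
clock: 28.48
eef_pos: [617.0, 82.1, 176.1]
eef_rot: [3.141, 0.004, 3.078]
wrist_force: [3.4, -0.1, -1.7]
finger_gap: 0.5
```

```bash
for a in "70 171" "45 158" "26 138" "13 114" "8 97" "6 88"; do set -- $a; python3 mv.py c $1 40 $2 0 | tail -1; done
```

```text
shift [0.0108, -0.0004, 0.0051, 0.0021]
shift [0.0358, -0.0003, 0.0181, 0.0021]
shift [0.0548, -0.0003, 0.0381, 0.0021]
shift [0.0678, -0.0003, 0.0621, 0.0021]
shift [0.0728, -0.0003, 0.0791, 0.0021]
shift [0.0748, -0.0003, 0.0881, 0.0021]
```

Call:
{"method": "send_rows", "body": {"commands": [[[0.006, 0, 0.002], 0], [[0.011, 0, 0.004], 0], [[0.018, 0, 0.007], 0], [[0.024, 0, 0.011], 0], [[0.03, 0, 0.014], 0], [[0.036, 0, 0.018], 0], [[0.041, 0, 0.023], 0], [[0.046, 0, 0.028], 0]]}}

```text
clock: 29.15
eef_pos: [569.9, 85.4, 145.9]
eef_rot: [-3.142, -0.0, 3.078]
wrist_force: [0.7, 0.0, 1.9]
finger_gap: 0.5
```

```bash
for a in "45 158" "26 138" "13 114" "8 97" "6 88"; do set -- $a; python3 mv.py c $1 40 $2 0 | tail -1; done;  python3 - <<'E'
from h import *
s=shot("side","s17"); crop(s,180,60,340,220,4,"s17a")
E
```

```text
shift [-0.0114, -0.0006, -0.0121, 0.0022]
shift [0.0076, -0.0005, 0.0079, 0.0022]
shift [0.0206, -0.0005, 0.0319, 0.0022]
shift [0.0256, -0.0005, 0.0489, 0.0022]
shift [0.0276, -0.0005, 0.0579, 0.0022]
```

View pics/s17a.png

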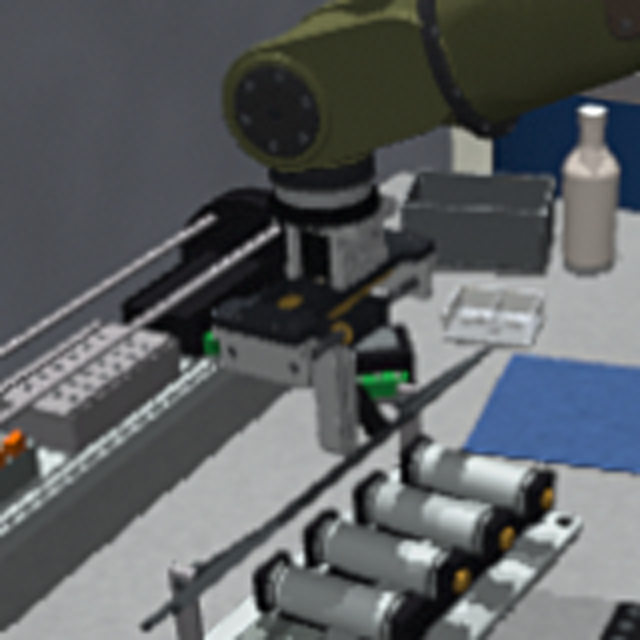

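Call:
{"method": "send_rows", "body": {"commands": [[[0.007, 0, 0.007], 0], [[0.012, 0, 0.014], 0], [[0.016, 0, 0.022], 0], [[0.02, 0, 0.03], 0], [[0.023, 0, 0.037], 0], [[0.025, 0, 0.044], 0], [[0.027, 0, 0.05], 0], [[0.028, 0, 0.055], 0]]}}

```text
clock: 29.87
eef_pos: [542.3, 87.1, 90.6]
eef_rot: [-3.141, -0.001, 3.078]
wrist_force: [0.0, 0.0, 0.7]
finger_gap: 0.6
```

```bash
python3 mv.py c 5 40 87 0;  python3 - <<'E'
from h import *
s=shot("side","s18"); crop(s,180,80,340,240,4,"s18a")
E
```

```text
target [541.327  86.683  87.      3.076] now [542.3  87.1  90.6] 3.078 cr [ 5.9 40.5]
shift [0.0009, -0.0005, 0.0036, 0.0022]
```

View pics/s18a.png

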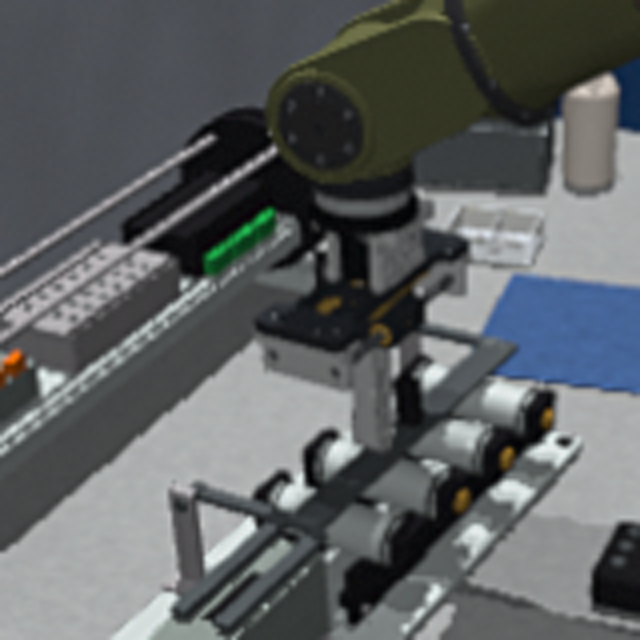

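Call:
{"method": "send_rows", "body": {"commands": [[[0.001, 0, 0.001], 0], [[0.001, 0, 0.002], 0], [[0.001, 0, 0.003], 0], [[0.001, 0, 0.004], 0], [[0.001, 0, 0.005], 0], [[0.001, 0, 0.005], 0], [[0.001, 0, 0.005], 0], [[0.001, 0, 0.005], 0]]}}

```text
clock: 30.58
eef_pos: [541.8, 87.2, 87.2]
eef_rot: [3.142, 0.001, 3.078]
wrist_force: [-4.7, -0.6, 9.2]
finger_gap: 0.6
```

Call:
{"method": "send_rows", "body": {"commands": [[[0, 0, -0.02], 0], [[0, 0, -0.05], 0], [[0, 0, -0.09], 0], [[0.02, 0, -0.12], 0], [[0.05, 0.0, -0.13], 0], [[0.08, 0.0, -0.13], 0], [[0.11, 0, -0.13], 0], [[0.14, 0.0, -0.13], 0]]}}

```text
clock: 31.25
eef_pos: [400.5, 96.1, 216.4]
eef_rot: [3.141, 0.001, 3.078]
wrist_force: [1.0, 0.7, 0.5]
finger_gap: 0.3
```

Run:
```python
from h import *
s=shot("side","s19"); crop(s,170,120,330,280,5,"s19a")
t=shot("top","t19"); crop(t,180,120,380,220,4,"t19a");crop(t,185,165,225,205,15,"t19b")
crop(s,195,245,255,310,10,"s19b")
```

```text
(no output)
```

View pics/s19a.png

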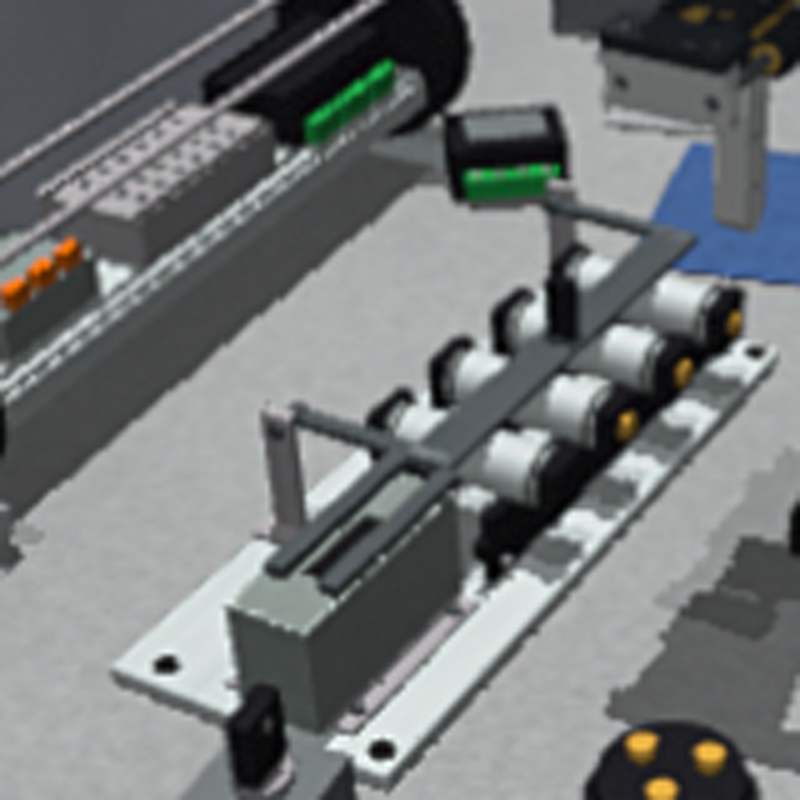

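View pics/t19a.png

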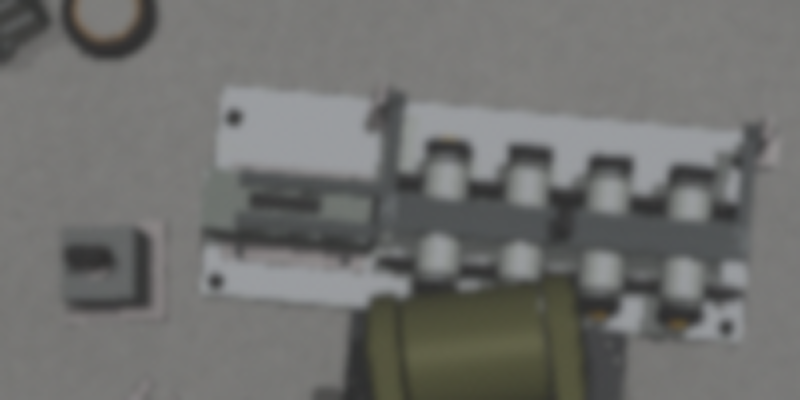

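View pics/t19b.png

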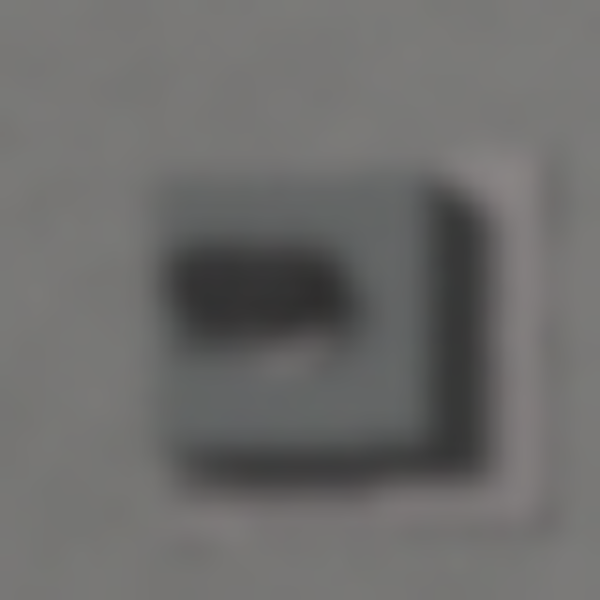

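View pics/s19b.png

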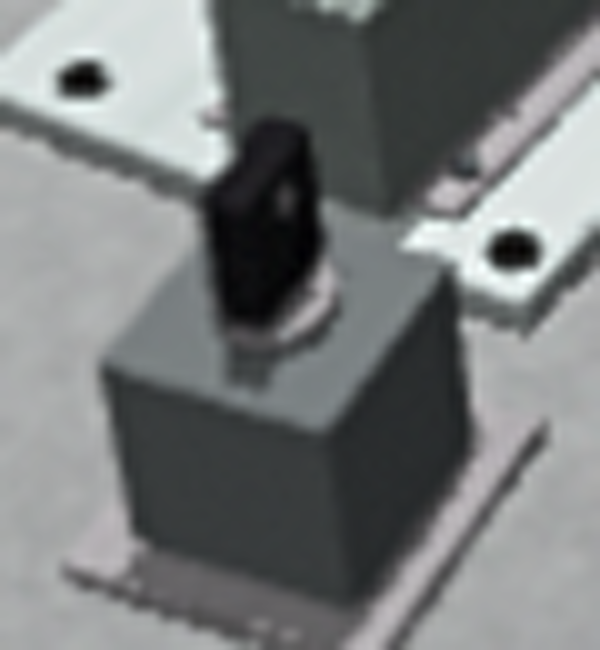

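Run:
```python
from mv import *
f=lambda p,o,s:[(p[0]+.5)/s-.5+o[0],(p[1]+.5)/s-.5+o[1]]
print("stand top-cam corners",back("top",[f(p,(185,165),15) for p in((160,175),(435,178),(437,450),(165,450))],66)[:,:2])
print("stand top-cam",back("top",[f((298,313),(185,165),15)],66))
C=back("side",[f(p,(195,245),10) for p in((100,365),(325,430),(465,255))],66)[:,:2];print("side corners",C,"ctr",(C[0]+C[2])/2, np.linalg.norm(C[0]-C[1]),np.linalg.norm(C[2]-C[1]))
print("flange side",back("side",[f((280,308),(195,245),10)],72))
# handle top corners in side
print("handle top side",back("side",[f(p,(195,245),10) for p in((212,190),(238,203),(308,140),(262,118))],112)[:,:2])
print("handle top topcam",back("top",[f(p,(185,165),15) for p in((172,252),(330,252),(340,310),(180,312))],112)[:,:2])
```

```text
stand top-cam corners [[527.74859412 451.4304405 ]
 [528.49811576 391.54241586]
 [469.49875455 388.30014528]
 [468.03677816 447.26480826]]
stand top-cam [[498.43073639 419.85694636  66.        ]]
side corners [[526.98844436 454.36879386]
 [468.76248918 450.34608787]
 [470.01141018 388.52375107]] ctr [498.49992727 421.44627247] 58.364749811147576 61.83495072105312
flange side [[495.7264826  426.52259633  72.        ]]
handle top side [[503.37413718 434.05118688]
 [495.63923576 435.21743122]
 [493.04569312 410.99220255]
 [506.81177861 409.00699668]]
handle top topcam [[504.47949327 434.96702263]
 [505.26874991 401.7227306 ]
 [493.1342186  399.02246501]
 [491.90526569 432.63223835]]
```

```bash
python3 mv.py w 498.8 420.5 200 1.606
```

```text
target [498.8   420.5   200.      1.606] now [399.4  96.3 216.9] 3.079 cr [-137.3   40.3]
shift [-0.0788, 0.3298, 0.0169, 1.4726]
```

Call:
{"method": "send_rows", "body": {"commands": [[[-0.006, 0.028, 0], 0.12], [[-0.013, 0.056, 0], 0.245], [[-0.02, 0.084, 0], 0.37], [[-0.026, 0.112, 0], 0.49], [[-0.033, 0.14, 0], 0.615], [[-0.04, 0.168, 0], 0.74], [[-0.047, 0.196, 0], 0.86], [[-0.053, 0.224, 0], 0.98]], "hand": -0.1}}

```text
clock: 32.02
eef_pos: [469.8, 317.9, 216.1]
eef_rot: [3.141, 0.0, 2.092]
wrist_force: [0.4, -0.6, -0.0]
finger_gap: 49.5
```

```bash
python3 mv.py w 498.8 420.5 150 1.606
```

```text
target [498.8   420.5   150.      1.606] now [469.8 317.9 216.1] 2.092 cr [-81.6 266. ]
shift [0.0746, 0.0762, 0.0661, 0.4858]
```

Call:
{"method": "send_rows", "body": {"commands": [[[0.019, 0.019, 0], 0.12], [[0.038, 0.038, 0], 0.245], [[0.056, 0.057, 0.0], 0.37], [[0.07, 0.072, 0.0], 0.486], [[0.075, 0.076, 0.02], 0.486], [[0.075, 0.076, 0.05], 0.486], [[0.075, 0.076, 0.075], 0.486], [[0.075, 0.076, 0.085], 0.486]]}}

```text
clock: 32.68
eef_pos: [496.3, 418.7, 127.1]
eef_rot: [-3.137, 0.003, 1.612]
wrist_force: [0.1, 0.5, -0.9]
finger_gap: 51.7
```

```bash
python3 mv.py w 498.8 420.5 76 1.606
python3 - <<'E'
from h import *
s=shot("side","s20"); crop(s,150,150,310,310,5,"s20a")
t=shot("top","t20"); crop(t,165,135,265,225,7,"t20a")
E
```

```text
target [498.8   420.5    76.      1.606] now [496.3 418.7 127.1] 1.612 cr [-61.9 368.3]
shift [0.0017, 0.0026, 0.0511, 0.0059]
```

View pics/s20a.png

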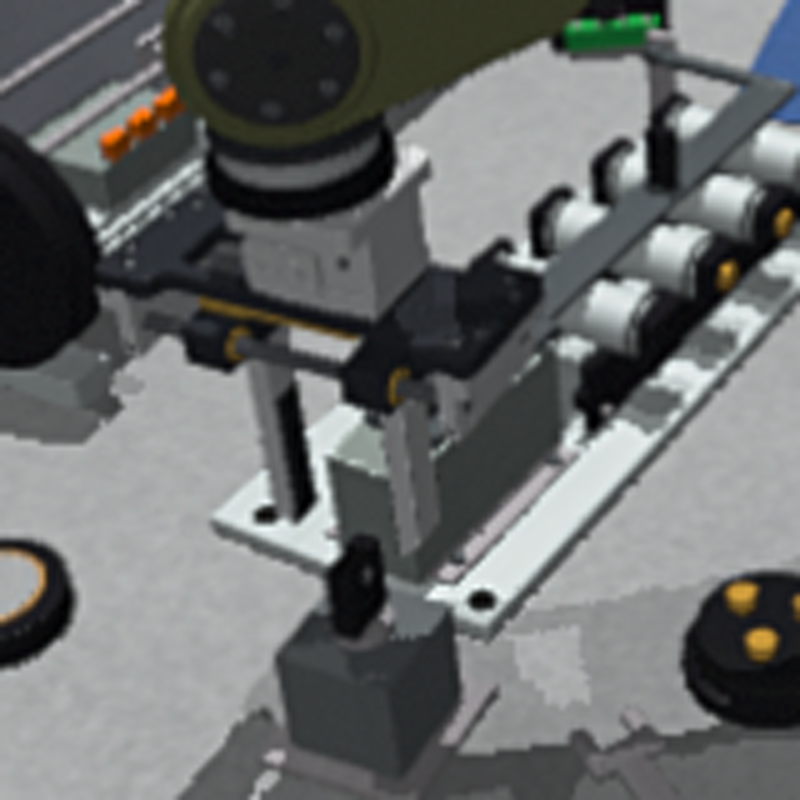

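Call:
{"method": "send_rows", "body": {"commands": [[[0.002, 0.003, 0.005], 0.006], [[0.002, 0.003, 0.015], 0.006], [[0.002, 0.003, 0.027], 0.006], [[0.002, 0.003, 0.038], 0.006], [[0.002, 0.003, 0.046], 0.006], [[0.002, 0.003, 0.049], 0.006], [[0.002, 0.003, 0.05], 0.006], [[0.002, 0.003, 0.05], 0.006]]}}

```text
clock: 33.45
eef_pos: [499.9, 421.5, 81.4]
eef_rot: [-3.142, 0.0, 1.606]
wrist_force: [-0.2, -0.2, 0.1]
finger_gap: 51.6
```

```bash
python3 mv.py w 498.8 420.5 76 1.606
python3 - <<'E'
from h import *
s=shot("side","s21"); crop(s,170,200,270,310,7,"s21a")
E
```

```text
target [498.8   420.5    76.      1.606] now [499.9 421.5  81.4] 1.606 cr [-58.4 371.3]
shift [-0.0009, -0.0012, 0.0054, -0.0002]
```

View pics/s21a.png

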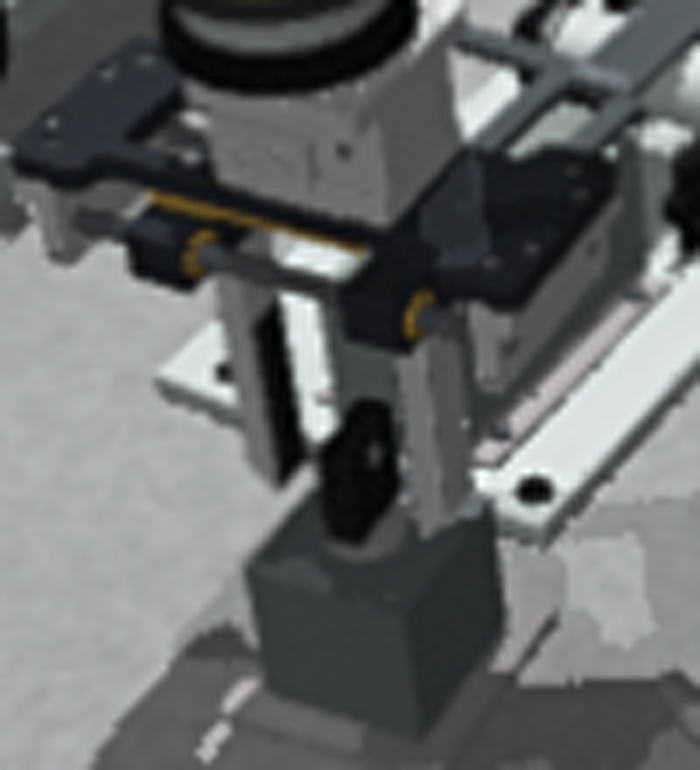

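Call:
{"method": "send_rows", "body": {"commands": [[[-0.001, -0.001, 0.002], 0], [[-0.001, -0.001, 0.004], 0], [[-0.001, -0.001, 0.004], 0], [[-0.001, -0.001, 0.004], 0], [[-0.001, -0.001, 0.004], 0], [[-0.001, -0.001, 0.004], 0], [[-0.001, -0.001, 0.004], 0], [[-0.001, -0.001, 0.004], 0]], "hand": 1, "force": 20}}

```text
clock: 34.17
eef_pos: [499.0, 420.4, 77.5]
eef_rot: [3.141, -0.0, 1.606]
wrist_force: [0.0, -0.5, 0.4]
finger_gap: 13.9
```

Call:
{"method": "send_rows", "body": {"commands": [[[0, 0, 0], 0], [[0, 0, 0], 0], [[0, 0, 0], 0], [[0, 0, 0], 0], [[0, 0, 0], 0], [[0, 0, 0], 0], [[0, 0, 0], 0], [[0, 0, 0], 0]], "force": 40}}

```text
clock: 34.83
eef_pos: [499.0, 420.4, 77.5]
eef_rot: [3.141, -0.0, 1.606]
wrist_force: [0.0, 1.4, 1.9]
finger_gap: 14.2
```

```bash
python3 mv.py w 498.8 420.5 160 1.606
```

```text
target [498.8   420.5   160.      1.606] now [499.  420.4  77.5] 1.606 cr [-59.2 370.2]
shift [0.0001, -0.0002, -0.0825, -0.0002]
```

Call:
{"method": "send_rows", "body": {"commands": [[[0, 0, -0.004], 0], [[0, 0, -0.012], 0], [[0, 0, -0.025], 0], [[0, 0, -0.04], 0], [[0, 0, -0.06], 0], [[0, 0, -0.08], 0], [[0, 0, -0.1], 0], [[0, 0, -0.11], 0]]}}

```text
clock: 35.5
eef_pos: [499.5, 420.8, 191.4]
eef_rot: [3.138, -0.002, 1.606]
wrist_force: [0.2, -0.4, -0.8]
finger_gap: 13.7
```

```bash
python3 mv.py w 549 270.5 185 1.505
python3 - <<'E'
from mv import *
s=shot("side","s22"); crop(s,170,150,290,310,5,"s22a");crop(s,205,220,245,270,14,"s22b")
t=shot("top","t22");p=manip.read_state()["eef_pos"];print(manip.read_state()["wrist_force"])
f=lambda P:(proj("side",P)-[205,220])*14
print("tip exp",f([p[0],p[1],p[2]-78.5]),"flange",f([p[0],p[1],p[2]-8.5]))
E
```

```text
target [549.    270.5   185.      1.505] now [499.5 420.8 191.4] 1.606 cr [-58.8 370.6]
shift [-0.1519, 0.0442, 0.0064, 0.1008]
[-0.18839163  1.03600484 -1.4588316 ]
tip exp [[217.59793644 568.00591763]] flange [[165.08750392 229.97695847]]
```

View pics/s22a.png

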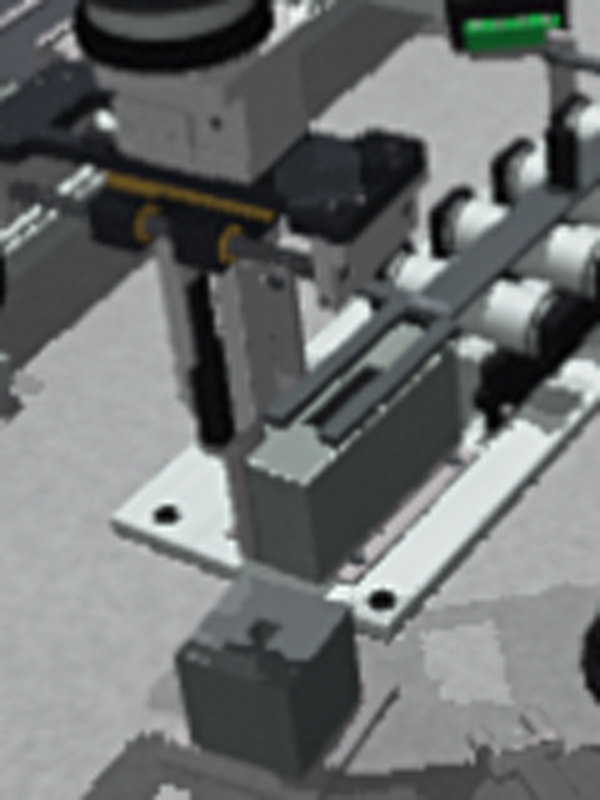

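View pics/s22b.png

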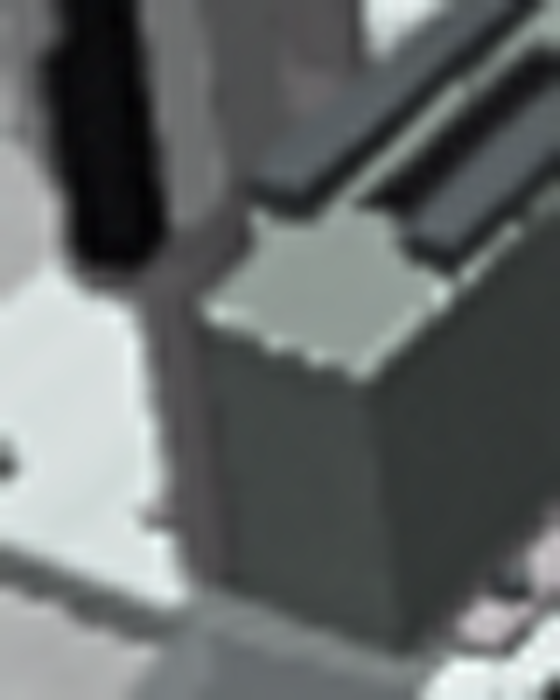

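Call:
{"method": "send_rows", "body": {"commands": [[[-0.02, 0.006, 0], 0.02], [[-0.045, 0.013, 0], 0.05], [[-0.075, 0.022, 0], 0.08], [[-0.105, 0.03, 0], 0.101], [[-0.13, 0.038, 0], 0.101], [[-0.145, 0.042, 0], 0.101], [[-0.152, 0.044, 0], 0.101], [[-0.152, 0.044, 0], 0.101]]}}

```text
clock: 36.27
eef_pos: [548.4, 268.8, 186.6]
eef_rot: [-3.141, 0.001, 1.503]
wrist_force: [0.4, -0.2, -1.5]
finger_gap: 13.8
```

```bash
python3 mv.py w 549 270.5 170 1.505
python3 - <<'E'
from mv import *
s=shot("side","s23"); crop(s,195,180,265,260,10,"s23a")
t=shot("top","t23"); crop(t,215,140,285,200,10,"t23a")
p=manip.read_state()["eef_pos"];f=lambda P:(proj("side",P)-[195,180])*10
print("tip exp",f([p[0],p[1],p[2]-78.5]),"flange",f([p[0],p[1],p[2]-8.5]))
E
```

```text
target [549.    270.5   170.      1.505] now [548.4 268.8 186.6] 1.503 cr [  0.  222.2]
shift [0.0017, 0.0005, 0.0166, -0.0019]
tip exp [[428.2269546  403.72799674]] flange [[402.76975533 177.24801235]]
```

View pics/s23a.png

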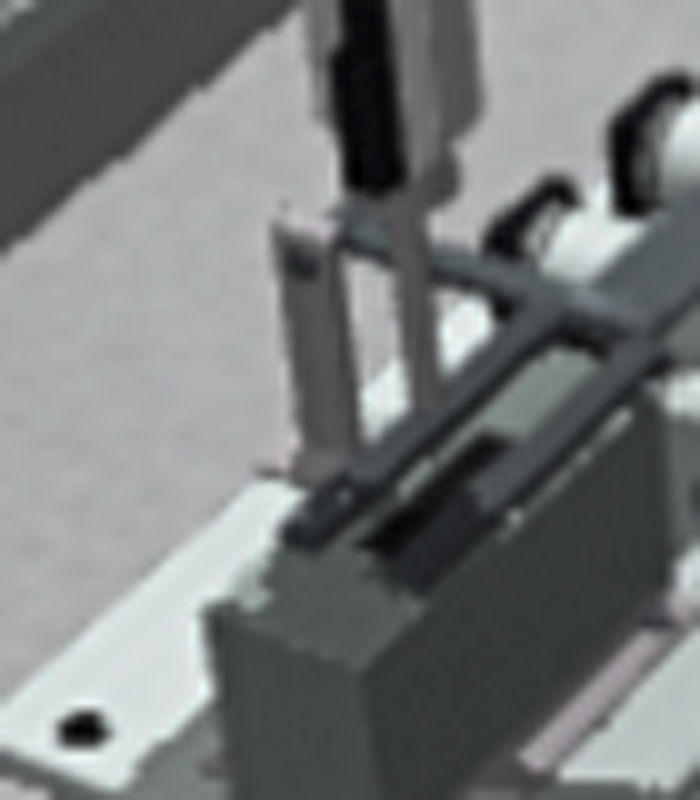

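Call:
{"method": "send_rows", "body": {"commands": [[[0.001, 0.001, 0.003], 0], [[0.001, 0.001, 0.007], 0], [[0.001, 0.001, 0.011], 0], [[0.001, 0.001, 0.015], 0], [[0.001, 0.001, 0.018], 0], [[0.001, 0.001, 0.02], 0], [[0.001, 0.001, 0.022], 0], [[0.001, 0.001, 0.023], 0]]}}

```text
clock: 37.03
eef_pos: [549.3, 271.0, 164.1]
eef_rot: [-3.141, 0.0, 1.505]
wrist_force: [0.4, 0.6, -1.4]
finger_gap: 13.7
```

Run:
```python
from mv import *
s=shot("side","s24"); crop(s,205,190,265,250,12,"s24a")
t=shot("top","t24"); crop(t,215,140,285,200,10,"t24a")
st=manip.read_state();p=st["eef_pos"];f=lambda P:(proj("side",P)-[205,190])*12
print(p,st["wrist_force"],"tip exp",f([p[0],p[1],p[2]-78.5]),"flange",f([p[0],p[1],p[2]-8.5]))
```

```text
[549.30421308 270.94552599 164.32897907] [-0.12272415  0.62802053 -0.67788059] tip exp [[397.07622874 447.0176407 ]] flange [[366.8826123  181.71675359]]
```

View pics/s24a.png

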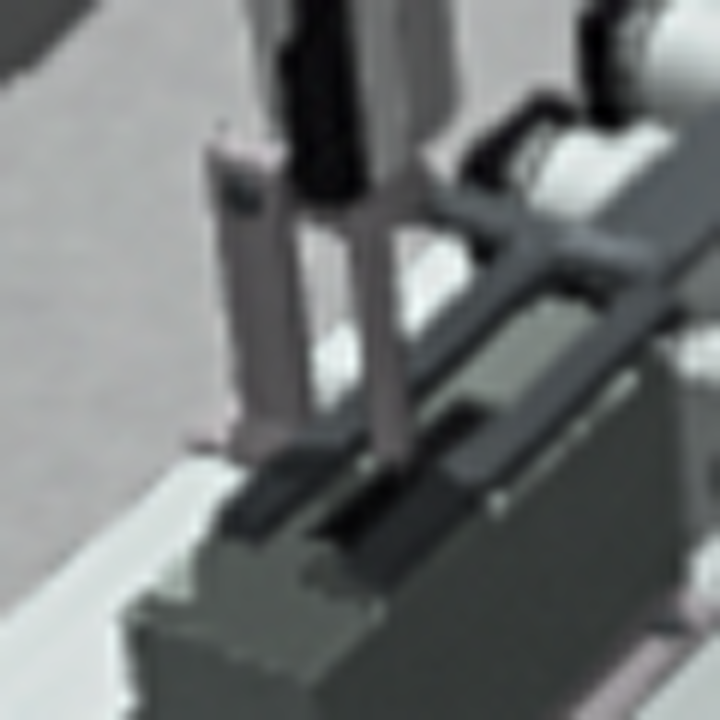

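Call:
{"method": "send_rows", "body": {"commands": [[[0, 0, 0.002], 0], [[0, 0, 0.004], 0], [[0, 0, 0.006], 0], [[0, 0, 0.008], 0], [[0, 0, 0.01], 0], [[0, 0, 0.011], 0], [[0, 0, 0.011], 0], [[0, 0, 0.011], 0]]}}

```text
clock: 37.8
eef_pos: [549.3, 271.0, 153.4]
eef_rot: [-3.142, 0.0, 1.505]
wrist_force: [-0.3, -0.1, -0.8]
finger_gap: 13.6
```

Call:
{"method": "send_rows", "body": {"commands": [[[0, 0, 0.003], 0], [[0, 0, 0.006], 0], [[0, 0, 0.01], 0], [[0, 0, 0.014], 0], [[0, 0, 0.018], 0], [[0, 0, 0.021], 0], [[0, 0, 0.023], 0], [[0, 0, 0.024], 0]]}}

```text
clock: 38.47
eef_pos: [549.2, 270.9, 129.0]
eef_rot: [-3.141, 0.0, 1.505]
wrist_force: [-0.7, -0.6, -0.8]
finger_gap: 13.6
```

Call:
{"method": "send_rows", "body": {"commands": [[[0, 0, 0.001], 0], [[0, 0, 0.002], 0], [[0, 0, 0.003], 0], [[0, 0, 0.004], 0], [[0, 0, 0.005], 0], [[0, 0, 0.006], 0], [[0, 0, 0.006], 0], [[0, 0, 0.006], 0]]}}

```text
clock: 39.13
eef_pos: [549.3, 271.0, 123.4]
eef_rot: [-3.142, 0.0, 1.505]
wrist_force: [-0.7, 0.2, -0.8]
finger_gap: 13.6
```

Expected contact height reached without force yet; 2 mm more, gently.

Call:
{"method": "send_rows", "body": {"commands": [[[0, 0, 0.0005], 0], [[0, 0, 0.001], 0], [[0, 0, 0.0015], 0], [[0, 0, 0.002], 0], [[0, 0, 0.002], 0], [[0, 0, 0.002], 0], [[0, 0, 0.002], 0], [[0, 0, 0.002], 0]]}}

```text
clock: 39.8
eef_pos: [549.5, 271.1, 122.4]
eef_rot: [3.141, -0.0, 1.505]
wrist_force: [-3.2, -1.4, 7.8]
finger_gap: 14.2
```

Call:
{"method": "send_rows", "body": {"commands": [[[0.0006, 0, 0], 0], [[0.0012, 0, 0], 0], [[0.0018, 0, 0], 0], [[0.0024, 0, 0], 0], [[0.003, 0, 0], 0], [[0.0036, 0, 0], 0], [[0.004, 0, 0], 0], [[0.004, 0, 0], 0]]}}

```text
clock: 40.47
eef_pos: [550.1, 274.7, 122.3]
eef_rot: [3.14, 0.0, 1.505]
wrist_force: [-0.9, -3.2, 5.6]
finger_gap: 13.7
```

Call:
{"method": "send_rows", "body": {"commands": [[[0.0006, 0, 0], 0], [[0.0012, 0, 0], 0], [[0.0018, 0, 0], 0], [[0.0024, 0, 0], 0], [[0.003, 0, 0], 0], [[0.0036, 0, 0], 0], [[0.004, 0, 0], 0], [[0.004, 0, 0], 0]]}}

```text
clock: 41.13
eef_pos: [549.6, 279.1, 121.0]
eef_rot: [-3.141, 0.0, 1.505]
wrist_force: [0.1, 0.1, -1.4]
finger_gap: 13.6
```

Call:
{"method": "send_rows", "body": {"commands": [[[0, 0, 0.001], 0], [[0, 0, 0.002], 0], [[0, 0, 0.003], 0], [[0, 0, 0.004], 0], [[0, 0, 0.004], 0], [[0, 0, 0.004], 0], [[0, 0, 0.004], 0], [[0, 0, 0.004], 0]]}}

```text
clock: 41.8
eef_pos: [549.9, 279.0, 117.5]
eef_rot: [3.141, -0.0, 1.505]
wrist_force: [-0.5, 0.3, -1.4]
finger_gap: 13.6
```

Call:
{"method": "send_rows", "body": {"commands": [[[0, 0, 0.002], 0], [[0, 0, 0.004], 0], [[0, 0, 0.006], 0], [[0, 0, 0.008], 0], [[0, 0, 0.01], 0], [[0, 0, 0.012], 0], [[0, 0, 0.014], 0], [[0, 0, 0.015], 0]]}}

```text
clock: 42.47
eef_pos: [549.8, 278.9, 102.0]
eef_rot: [-3.141, 0.0, 1.505]
wrist_force: [-0.1, -0.4, -0.8]
finger_gap: 13.5
```

Call:
{"method": "send_rows", "body": {"commands": [[[0, 0, 0.001], 0], [[0, 0, 0.002], 0], [[0, 0, 0.003], 0], [[0, 0, 0.004], 0], [[0, 0, 0.0045], 0], [[0, 0, 0.005], 0], [[0, 0, 0.005], 0], [[0, 0, 0.005], 0]]}}

```text
clock: 43.13
eef_pos: [549.9, 279.0, 97.5]
eef_rot: [3.141, -0.0, 1.505]
wrist_force: [-0.2, 0.6, -0.8]
finger_gap: 13.9
```

Call:
{"method": "send_rows", "body": {"commands": [[[0, 0, 0.0005], 0], [[0, 0, 0.001], 0], [[0, 0, 0.0015], 0], [[0, 0, 0.002], 0], [[0, 0, 0.0025], 0], [[0, 0, 0.003], 0], [[0, 0, 0.003], 0], [[0, 0, 0.003], 0]]}}

```text
clock: 43.8
eef_pos: [550.1, 279.1, 97.1]
eef_rot: [3.14, -0.001, 1.505]
wrist_force: [-11.0, -5.8, 22.9]
finger_gap: 13.7
```

Call:
{"method": "send_rows", "body": {"commands": [[[0, 0, -0.001], 0], [[0, 0, -0.002], 0], [[0, 0, -0.002], 0], [[0, 0, -0.002], 0], [[0, 0, -0.002], 0], [[0, 0, -0.002], 0], [[0, 0, -0.002], 0], [[0, 0, -0.002], 0]]}}

```text
clock: 44.47
eef_pos: [550.1, 279.0, 97.3]
eef_rot: [3.141, -0.0, 1.505]
wrist_force: [-3.4, -1.0, 9.0]
finger_gap: 13.7
```

Call:
{"method": "send_rows", "body": {"commands": [[[0, 0, -0.0005], 0], [[0, 0, -0.0005], 0], [[0, 0, -0.0005], 0], [[0, 0, -0.0005], 0], [[0, 0, -0.0005], 0], [[0, 0, -0.0005], 0], [[0, 0, -0.0005], 0], [[0, 0, -0.0005], 0]], "hand": 0.1}}

```text
clock: 45.13
eef_pos: [549.8, 278.9, 96.8]
eef_rot: [-3.142, 0.0, 1.505]
wrist_force: [0.4, 0.4, -0.1]
finger_gap: 42.5
```

Call:
{"method": "send_rows", "body": {"commands": [[[0, 0, -0.01], 0], [[0, 0, -0.03], 0], [[0, 0, -0.055], 0], [[0, 0, -0.085], 0], [[0, 0, -0.12], 0], [[0, -0.03, -0.14], 0], [[0, -0.07, -0.14], 0], [[0, -0.11, -0.14], 0]]}}

```text
clock: 45.8
eef_pos: [439.2, 286.1, 238.5]
eef_rot: [3.139, -0.001, 1.504]
wrist_force: [0.1, 0.5, 0.6]
finger_gap: 42.4
```

Call:
{"method": "send_rows", "body": {"commands": [[[0, -0.03, 0], 0], [[0, -0.06, 0], 0], [[0, -0.07, 0], 0], [[0, -0.08, 0], 0], [[0, -0.08, 0], 0], [[0, -0.08, 0], 0], [[0, -0.08, 0], 0], [[0, -0.08, 0], 0]]}}

```text
clock: 46.47
eef_pos: [361.1, 291.3, 236.7]
eef_rot: [-3.141, 0.0, 1.504]
wrist_force: [-0.2, -0.3, 0.4]
finger_gap: 42.6
```

Run:
```python
from ov import *
s=shot("side","s25"); t=shot("top","t25"); crop(s,180,130,340,260,5,"s25a"); crop(t,180,110,480,270,2.66,"t25c");crop(t,220,130,380,220,5,"t25a")
p=np.array([533.7,47.1,-.066,0.0])
draw("side",s,p,180,130,340,260,5,"s25o")
print(manip.read_state()["wrist_force"])
```

```text
[ 0.63094051 -1.23119912  0.3209039 ]
```

View pics/s25a.png

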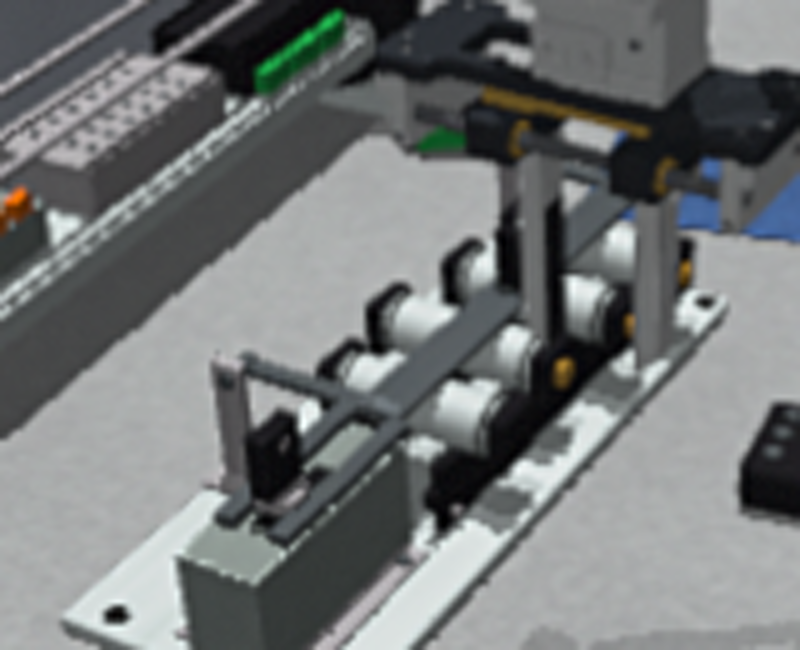

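View pics/s25o.png

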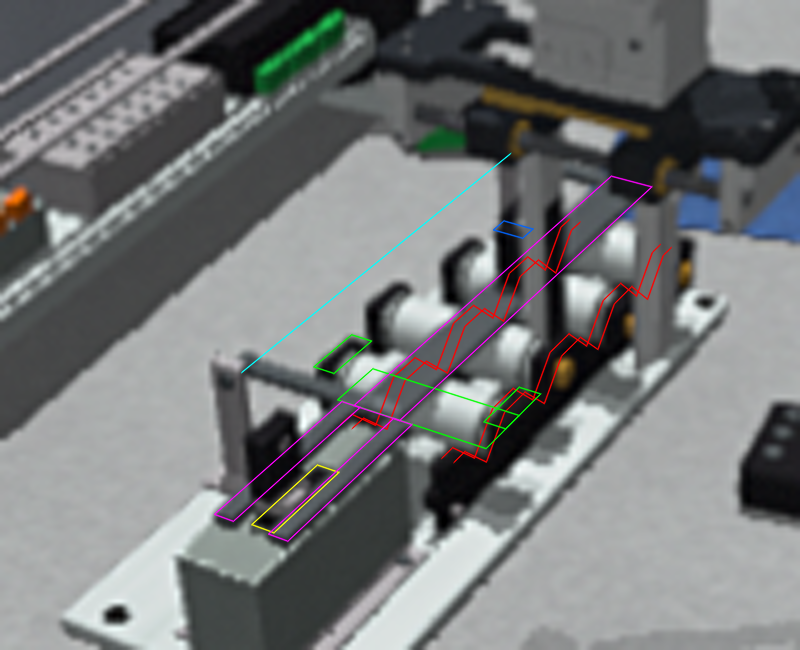

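View pics/t25c.png

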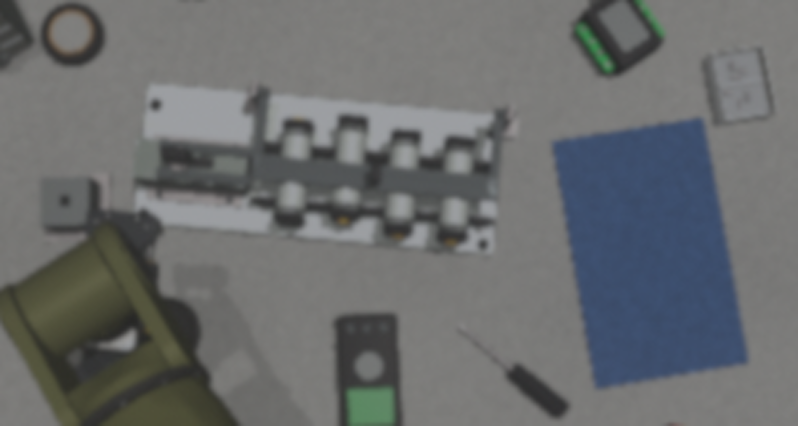

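View pics/t25a.png

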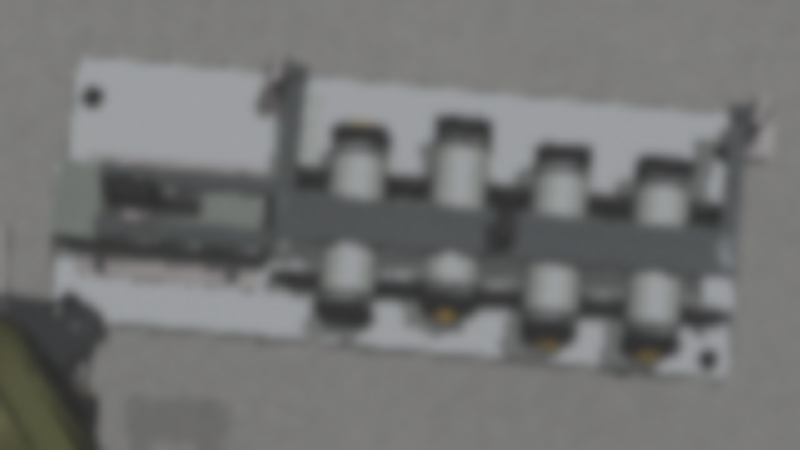

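```bash
cat > ends.py <<'E'
from mv import *
# tube cap near/far edges along cradle x at each groove y, top camera, z=79 (cap top)
def ends(fn):
    t=cv2.cvtColor(cv2.imread(fn),cv2.COLOR_BGR2GRAY).astype(np.float32)
    for g in(-99,-33,33,99):
        for zz in(79,):
            o=[]
            for side in(1,-1):
                xs=np.arange(25,100,.5)*side; v=0
                for dy in(-8,-4,0,4,8):
                    q=proj("top",np.array([[*c2w(x,g+dy),zz] for x in xs])).astype(np.float32)
                    v=v+cv2.remap(t,q[None,:,0],q[None,:,1],cv2.INTER_CUBIC)[0]/5
                # outer edge of the dark cap
                k=(np.abs(xs)>45)&(np.abs(xs)<88); i=np.where(k)[0][v[k].argmin()]; j=i
                while j<len(v)-1 and v[j]<(v[i]+155)/2: j+=1
                # inner edge dark->bright tube
                h=i; m=v[:i].max()
                while h>0 and v[h]<(v[i]+m)/2: h-=1
                o.append((xs[h],xs[i],xs[j]))
            print(fn,g,o,"mid inner",(o[0][0]+o[1][0])/2,"mid min",(o[0][1]+o[1][1])/2)
for f in sys.argv[1:]: ends(f)
E
python3 ends.py pics/t15.png pics/t19.png pics/t25.png
```

```text
pics/t15.png -99 [(np.float64(44.0), np.float64(54.5), np.float64(61.5)), (np.float64(-48.0), np.float64(-60.0), np.float64(-82.0))] mid inner -2.0 mid min -2.75
pics/t15.png -33 [(np.float64(47.5), np.float64(57.0), np.float64(63.0)), (np.float64(-46.5), np.float64(-57.5), np.float64(-79.0))] mid inner 0.5 mid min -0.25
pics/t15.png 33 [(np.float64(48.5), np.float64(59.0), np.float64(66.0)), (np.float64(-43.0), np.float64(-55.0), np.float64(-72.0))] mid inner 2.75 mid min 2.0
pics/t15.png 99 [(np.float64(48.0), np.float64(57.5), np.float64(64.5)), (np.float64(-46.0), np.float64(-59.5), np.float64(-72.0))] mid inner 1.0 mid min -1.0
pics/t19.png -99 [(np.float64(44.0), np.float64(54.5), np.float64(61.5)), (np.float64(-48.0), np.float64(-60.0), np.float64(-82.0))] mid inner -2.0 mid min -2.75
pics/t19.png -33 [(np.float64(47.5), np.float64(57.0), np.float64(63.0)), (np.float64(-46.5), np.float64(-57.5), np.float64(-99.5))] mid inner 0.5 mid min -0.25
pics/t19.png 33 [(np.float64(48.5), np.float64(58.5), np.float64(66.0)), (np.float64(-42.0), np.float64(-53.0), np.float64(-99.5))] mid inner 3.25 mid min 2.75
pics/t19.png 99 [(np.float64(48.0), np.float64(57.5), np.float64(64.5)), (np.float64(-46.0), np.float64(-56.5), np.float64(-99.5))] mid inner 1.0 mid min 0.5
pics/t25.png -99 [(np.float64(44.0), np.float64(54.5), np.float64(61.5)), (np.float64(-48.0), np.float64(-60.0), np.float64(-81.5))] mid inner -2.0 mid min -2.75
pics/t25.png -33 [(np.float64(47.5), np.float64(57.0), np.float64(63.0)), (np.float64(-46.5), np.float64(-57.5), np.float64(-76.5))] mid inner 0.5 mid min -0.25
pics/t25.png 33 [(np.float64(57.5), np.float64(68.0), np.float64(75.5)), (np.float64(-34.0), np.float64(-45.5), np.float64(-62.5))] mid inner 11.75 mid min 11.25
pics/t25.png 99 [(np.float64(48.0), np.float64(57.5), np.float64(64.5)), (np.float64(-46.0), np.float64(-59.5), np.float64(-72.0))] mid inner 1.0 mid min -1.0
```

```bash
python3 -c "
from mv import *
x,y=c2w(101,33)
print(delta(x,y,200,np.pi/2+C[2]),w2c(manip.read_state()['eef_pos']),x,y)"
```

```text
[-0.1991  0.2898  0.0366 -0.0007] (np.float64(-188.62509937653763), np.float64(232.2977591277218)) 636.6565209567761 73.36699054853672
```

Call:
{"method": "send_rows", "body": {"commands": [[[-0.022, 0.032, 0], 0], [[-0.044, 0.064, 0], 0], [[-0.066, 0.096, 0], 0], [[-0.088, 0.128, 0], 0], [[-0.11, 0.16, 0], 0], [[-0.132, 0.192, 0], 0], [[-0.154, 0.224, 0], 0], [[-0.176, 0.256, 0], 0]], "hand": 1, "force": 20}}

```text
clock: 47.23
eef_pos: [605.6, 97.1, 236.5]
eef_rot: [-3.141, 0.0, 1.504]
wrist_force: [0.4, 1.0, 1.1]
finger_gap: 0.4
```

Call:
{"method": "send_rows", "body": {"commands": [[[-0.012, 0.018, 0], 0], [[-0.022, 0.033, 0], 0], [[-0.023, 0.034, 0.0], 0], [[-0.023, 0.034, 0.0], 0], [[-0.023, 0.034, 0.02], 0], [[-0.023, 0.034, 0.05], 0], [[-0.023, 0.034, 0.075], 0], [[-0.023, 0.034, 0.09], 0]]}}

```text
clock: 47.9
eef_pos: [634.9, 74.6, 144.2]
eef_rot: [-3.139, 0.0, 1.506]
wrist_force: [-0.2, -0.2, -1.1]
finger_gap: 0.5
```

Run:
```python
from mv import *
s=shot("side","s26"); crop(s,210,110,310,230,6,"s26a")
x,y=c2w(101,33)
print(delta(x,y,57,np.pi/2+C[2]),w2c(manip.read_state()['eef_pos']),manip.read_state()['eef_pos'])
```

```text
[-0.001   0.0025  0.085   0.0009] (np.float64(98.47213059093899), np.float64(34.013431173492265)) [634.20099316  74.54493355 141.96818437]
```

View pics/s26a.png

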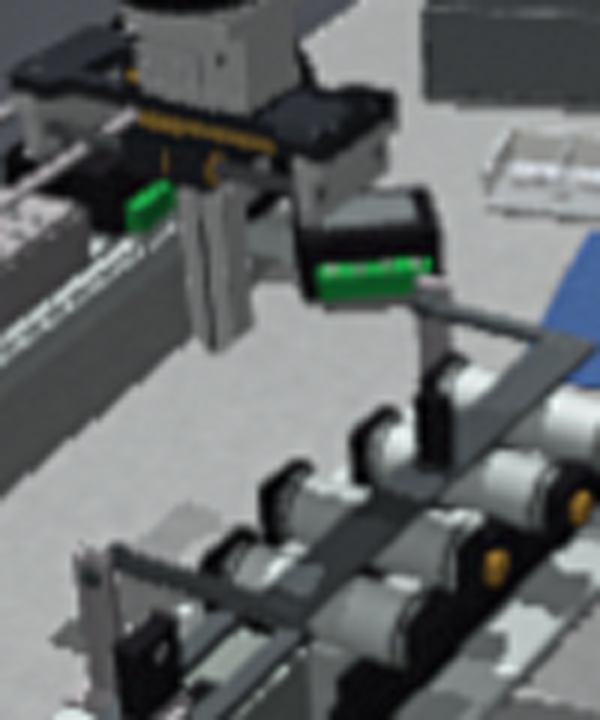

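Call:
{"method": "send_rows", "body": {"commands": [[[-0.001, 0.004, 0.01], 0], [[-0.001, 0.004, 0.025], 0], [[-0.001, 0.004, 0.045], 0], [[-0.001, 0.004, 0.06], 0], [[-0.001, 0.004, 0.072], 0], [[-0.001, 0.004, 0.078], 0], [[-0.001, 0.004, 0.082], 0], [[-0.001, 0.004, 0.082], 0]]}}

```text
clock: 48.62
eef_pos: [640.5, 72.6, 65.0]
eef_rot: [3.141, 0.0, 1.505]
wrist_force: [-0.0, 0.0, -0.8]
finger_gap: 0.5
```

Run:
```python
from mv import *
s=shot("side","s27"); crop(s,210,110,310,230,6,"s27a")
st=manip.read_state();print(w2c(st['eef_pos']),st['eef_pos'],st['wrist_force'])
```

```text
(np.float64(105.14049328263559), np.float64(32.49984163872186)) [640.75501303  72.59484693  65.50228756] [-0.17947508 -0.22662603  0.06770362]
```

View pics/s27a.png

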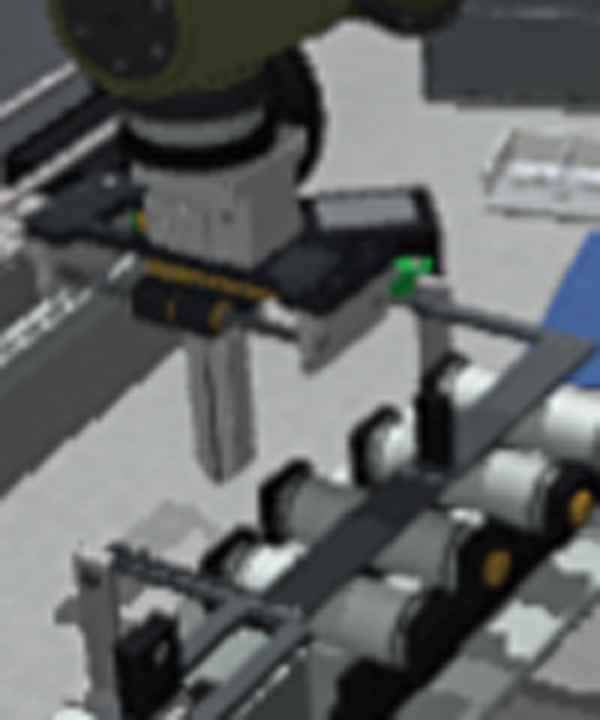

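Call:
{"method": "send_rows", "body": {"commands": [[[0, 0, 0.003], 0], [[0, -0.003, 0.006], 0], [[0, -0.006, 0.006], 0], [[0, -0.009, 0.006], 0], [[0, -0.012, 0.006], 0], [[0, -0.014, 0.006], 0], [[0, -0.016, 0.006], 0], [[0, -0.018, 0.006], 0]]}}

```text
clock: 49.33
eef_pos: [622.6, 73.7, 59.3]
eef_rot: [3.14, -0.0, 1.505]
wrist_force: [2.7, -0.3, 0.4]
finger_gap: 0.7
```

Call:
{"method": "send_rows", "body": {"commands": [[[0, -0.001, 0], 0], [[0, -0.002, 0], 0], [[0, -0.003, 0], 0], [[0, -0.004, 0], 0], [[0, -0.005, 0], 0], [[0, -0.006, 0], 0], [[0, -0.007, 0], 0], [[0, -0.007, 0], 0]]}}

```text
clock: 50.0
eef_pos: [615.5, 74.2, 59.1]
eef_rot: [3.141, -0.0, 1.505]
wrist_force: [3.9, -1.0, 1.8]
finger_gap: 0.8
```

```bash
python3 - <<'E'
from mv import *
s=shot("side","s28"); crop(s,210,110,310,230,6,"s28a")
t=shot("top","t28")
st=manip.read_state();print(w2c(st['eef_pos']),st['eef_pos'],st['wrist_force'])
E
python3 ends.py pics/t28.png
```

```text
(np.float64(79.78176989297278), np.float64(32.39784461161892)) [615.44477397  74.16553289  58.94261003] [ 3.08375215 -0.06164377  2.32221344]
pics/t28.png -99 [(np.float64(44.0), np.float64(54.5), np.float64(61.5)), (np.float64(-48.0), np.float64(-60.0), np.float64(-80.5))] mid inner -2.0 mid min -2.75
pics/t28.png -33 [(np.float64(51.0), np.float64(61.5), np.float64(99.5)), (np.float64(-78.0), np.float64(-83.0), np.float64(-99.5))] mid inner -13.5 mid min -10.75
pics/t28.png 33 [(np.float64(74.5), np.float64(83.0), np.float64(99.5)), (np.float64(-56.5), np.float64(-85.0), np.float64(-99.5))] mid inner 9.0 mid min -1.0
pics/t28.png 99 [(np.float64(43.5), np.float64(53.5), np.float64(70.0)), (np.float64(-43.5), np.float64(-55.5), np.float64(-99.5))] mid inner 0.0 mid min -1.0
```

View pics/s28a.png

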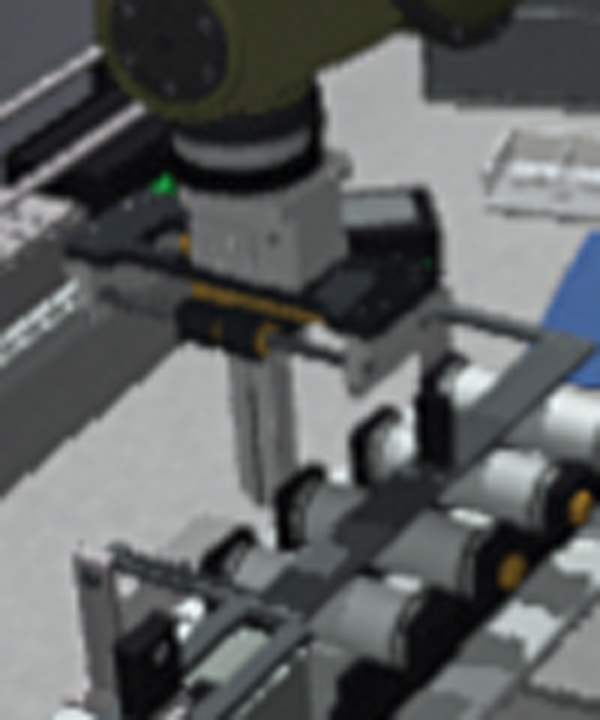

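Call:
{"method": "send_rows", "body": {"commands": [[[0, 0.005, 0], 0], [[0, 0.015, 0], 0], [[0, 0.022, 0], 0], [[0, 0.022, -0.02], 0], [[0, 0.022, -0.05], 0], [[0, 0.022, -0.09], 0], [[0, 0.022, -0.13], 0], [[0, 0.022, -0.17], 0]]}}

```text
clock: 50.77
eef_pos: [637.0, 72.7, 230.3]
eef_rot: [-3.14, 0.0, 1.505]
wrist_force: [-0.4, -0.6, -0.4]
finger_gap: 0.3
```

Call:
{"method": "send_rows", "body": {"commands": [[[0.02, -0.03, 0], 0], [[0.04, -0.06, 0], 0], [[0.06, -0.09, 0], 0], [[0.08, -0.125, 0], 0], [[0.1, -0.16, 0], 0], [[0.12, -0.195, 0], 0], [[0.14, -0.23, 0], 0], [[0.16, -0.265, 0], 0]]}}

```text
clock: 51.43
eef_pos: [381.8, 250.4, 228.7]
eef_rot: [-3.141, 0.0, 1.504]
wrist_force: [0.8, 1.4, 0.0]
finger_gap: 0.2
```

Call:
{"method": "send_rows", "body": {"commands": [[[0.005, -0.01, 0], 0], [[0.01, -0.02, 0], 0], [[0.01, -0.02, 0], 0], [[0.01, -0.02, 0], 0], [[0.01, -0.02, 0], 0], [[0.01, -0.02, 0], 0], [[0.01, -0.02, 0], 0], [[0.01, -0.02, 0], 0]]}}

```text
clock: 52.1
eef_pos: [364.7, 260.8, 228.7]
eef_rot: [-3.141, 0.0, 1.504]
wrist_force: [-0.8, -0.1, -0.4]
finger_gap: 0.2
```

```bash
python3 - <<'E'
from mv import *
s=shot("side","s29"); crop(s,180,130,340,260,5,"s29a")
t=shot("top","t29"); crop(t,180,120,380,260,4,"t29a")
f=lambda im:cv2.imread(im)
print(manip.read_state()["eef_pos"],manip.read_state()["qd"].round(3))
E
python3 ends.py pics/t29.png
```

```text
[364.51338686 260.94989364 228.83074668] [ 0.005 -0.003  0.001  0.001  0.001 -0.   ]
pics/t29.png -99 [(np.float64(44.0), np.float64(54.5), np.float64(61.5)), (np.float64(-48.0), np.float64(-59.5), np.float64(-82.0))] mid inner -2.0 mid min -2.5
pics/t29.png -33 [(np.float64(47.5), np.float64(57.0), np.float64(63.0)), (np.float64(-46.5), np.float64(-58.0), np.float64(-76.5))] mid inner 0.5 mid min -0.5
pics/t29.png 33 [(np.float64(49.5), np.float64(60.0), np.float64(66.0)), (np.float64(-43.0), np.float64(-54.0), np.float64(-69.5))] mid inner 3.25 mid min 3.0
pics/t29.png 99 [(np.float64(48.0), np.float64(57.5), np.float64(64.5)), (np.float64(-46.0), np.float64(-59.5), np.float64(-72.0))] mid inner 1.0 mid min -1.0
```

View pics/s29a.png

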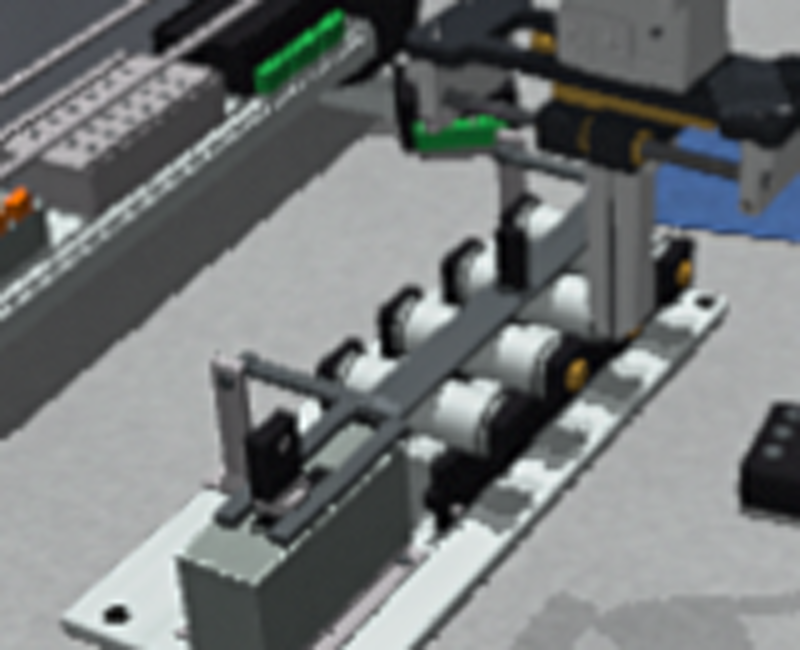

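View pics/t29a.png

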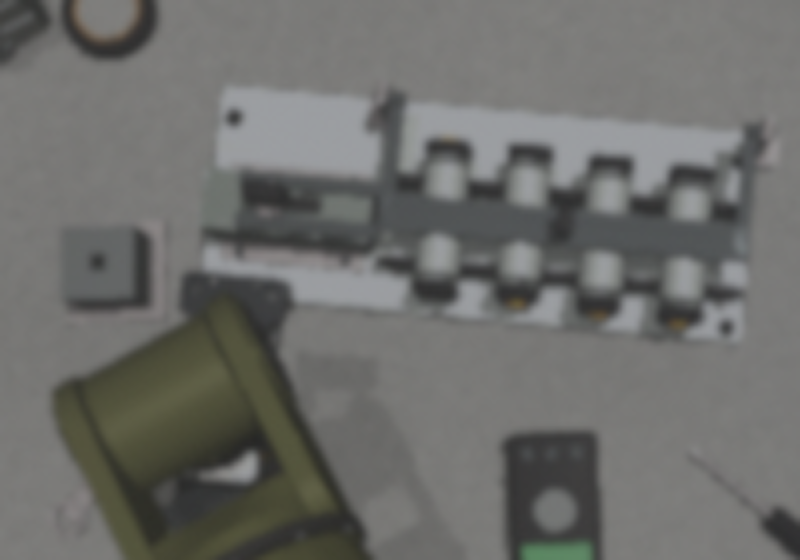

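```bash
python3 -c "
from cell import manip
print(manip.sign_off(), manip.read_state()['clock'])"
```

```text
the job is handed in; nothing more can be done
the job is handed in; nothing more can be done
```

The job is handed in at about 52 s of the 210 s allowed. I saw no sign of failure, but the hand-in gives no verdict.

- **Work done:**
  - I swung the frame fully open.
  - I laid the three loose tubes in notch pairs 3, 2 and 1; the one already there stayed in pair 4.
  - I pushed the frame shut until it met about 9 N at 87 mm.
  - I lowered the pin through the fork into the slot and slid it along the strike bar. About 8 mm towards +y the bar's resistance vanished, marking the hole.
  - I pushed the pin home, the flange meeting the fork with 23 N, and let go.
- **Mended on the way:** a check after the pin was in showed the tube in pair 3 had been knocked about 9 mm towards the hinge. I pushed it back with the closed fingers.
- **Last checks:**
  - The pictures put all four tubes within about 3 mm of the middle of their notches along x.
  - The frame lies level, matching the shut model in the side view.
  - The pin stands upright; its tip is about 20 mm above the bench, worked out from the arm's height.
  - The robot was clear of everything.
- **Not confirmed:** the arm hid the end cap in the last top view. I never went near it, but I did not see it again afterwards. The two ways of measuring the slot's x position differed by about 1.2 mm, and the pin still went in without sideways force.

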